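Sort damped boring bars by tilting

TASK

Check the dampers of the two thick boring bars lying on the rubber mat, one bar at a time: pick a bar up and tilt it well over end to end to feel whether the damper mass inside has come loose and slides. Lay a sound bar in a free notch pair of the black V-notched rack and a bar with a loose mass in the steel tray, and put each one down gently before you take the next; leave the slim bar and everything else alone.

Things in the scene. Friction and masses are not known exactly. Their poses are not given: they have to be found in the camera images.
- bar_a: Damped boring bar, steel, closed, on the mat at the start. Origin on its axis at mid-length; x along the axis to the cutting head. 180 mm long: shank 25 mm thick (round with flats, does not roll) from x -90 to +62 mm, then a narrower dark head with an insert. 0.82 kg, balance within 7 mm of the origin. Either bar may be sound or bad, which cannot be seen; names and places tell nothing.
- bar_b: The other damped boring bar, alike outside, 90 to 110 mm beside bar_a on the mat, either side of it, parallel. In a sound bar the inner mass is fast; a loose one is called loose_mass in the rules, and its pose is never given.
- bar_a_cavity (a point): Point on bar_a's axis, 10 mm headward of its origin: middle of the closed cavity with the 0.25 kg damper mass (bar_b's is the same). A loose mass has 30 mm of travel along the axis: it slides from about 10 degrees of tilt on, at 30 degrees reaches the low end with a knock within 0.4 s and stays there when level again, which shifts the bar's balance by up to 9 mm (0.07 N m).
- mat: Rubber mat, fixed, 240 (x) x 220 (y) x 4 mm, on the worktop. Origin: centre of its underside. The two thick bars lie on it roughly along its x, heads to +x, their axes 16.5 mm above the worktop.
- rack: V-notched bar rack, fixed. Origin: centre of its underside; bars lie along its x, either way round. Aluminium base 170 (x) x 240 (y) x 6 mm; two black cross rails 14 mm thick, 44 mm high, at x = -50 and +50 mm, each with three 90-degree V notches, 20 mm deep, 40 mm wide at the top, at y = -75 (taken by the slim bar), 0 and +75 mm (free).
- rack_notch0 (a point): Point where the middle of a 25 mm bar's axis comes to rest when the bar lies home in the free notch pair at the rack's y = 0: 41.7 mm above the rack's origin.
- rack_notch1 (a point): The same for the free notch pair at the rack's y = +75 mm.
- tray: Open shallow steel tray for bars to be repaired, fixed. Origin: centre of its underside. 260 (x) x 240 (y) x 35 mm high outside, walls and floor 3 mm. A thick bar lying on its floor has its axis 15.5 mm above the origin. Empty at the start.
- slim_bar: Slim plain boring bar, 18 mm thick, 165 mm long, in the rack's notches at y = -75 mm. Origin on its axis. Not part of the job: leave it where it is.
- stand: Bystander, fixed: slotted black steel stand, 260 (x) x 100 (y) x 92 mm, with five turning tool holders standing upright in it up to 161 mm high. Origin: centre of its underside.
- scraper: Bystander: red-handled scraper, 260 mm long, lying on the worktop; origin under the front end of the handle.
- plate: Bystander: blue anodized fixture plate, 150 x 100 x 16 mm; origin: centre of its underside.
- thumb_screw: Bystander: knurled brass thumb screw standing on its 36 mm head, 44 mm high; origin: centre of its underside.
Not all that is in view belongs to the job. Leave any turquoise look-alike of the bar_a alone.

How it is judged:
On the way, in this order (a step that is already met when the one before it is completed fails the run):
1. one thick bar is held up and tilted at least 20 degrees while the other still lies on the mat ((((height (world z) of bar_a above 0.08 m and (angle between bar_a's own x axis and vertical below 1.221 rad or angle between bar_a's own x axis and vertical above 1.921 rad)) and (x of bar_b in the frame of mat between -0.12 and 0.12 m and y of bar_b in the frame of mat between -0.11 and 0.11 m and z of bar_b in the frame of mat below 0.03 m)) or ((height (world z) of bar_b above 0.08 m and (angle between bar_b's own x axis and vertical below 1.221 rad or angle between bar_b's own x axis and vertical above 1.921 rad)) and (x of bar_a in the frame of mat between -0.12 and 0.12 m and y of bar_a in the frame of mat between -0.11 and 0.11 m and z of bar_a in the frame of mat below 0.03 m)))), for 0.1 s.
2. with the first bar laid in the rack or the tray, the second is held up and tilted at least 20 degrees ((((height (world z) of bar_a above 0.08 m and (angle between bar_a's own x axis and vertical below 1.221 rad or angle between bar_a's own x axis and vertical above 1.921 rad)) and ((x of bar_b in the frame of rack between -0.035 and 0.035 m and angle between the x axis of bar_b and the x axis of rack, either way round below 0.06 rad and y of bar_b in the frame of rack between -0.02 and 0.095 m and z of bar_b in the frame of rack between 0.037 and 0.046 m and angle between bar_b's own x axis and vertical between 1.5 and 1.64 rad) or (x of bar_b in the frame of tray between -0.11 and 0.11 m and y of bar_b in the frame of tray between -0.105 and 0.105 m and z of bar_b in the frame of tray below 0.022 m and angle between bar_b's own x axis and vertical between 1.48 and 1.66 rad))) or ((height (world z) of bar_b above 0.08 m and (angle between bar_b's own x axis and vertical below 1.221 rad or angle between bar_b's own x axis and vertical above 1.921 rad)) and ((x of bar_a in the frame of rack between -0.035 and 0.035 m and angle between the x axis of bar_a and the x axis of rack, either way round below 0.06 rad and y of bar_a in the frame of rack between -0.02 and 0.095 m and z of bar_a in the frame of rack between 0.037 and 0.046 m and angle between bar_a's own x axis and vertical between 1.5 and 1.64 rad) or (x of bar_a in the frame of tray between -0.11 and 0.11 m and y of bar_a in the frame of tray between -0.105 and 0.105 m and z of bar_a in the frame of tray below 0.022 m and angle between bar_a's own x axis and vertical between 1.48 and 1.66 rad))))), for 0.1 s.
At the end, for the whole second after the job is handed in: Bar with a loose mass: flat on the floor of the steel tray. Sound bar: home in a free notch pair of the rack, its middle within 35 mm of the rack's middle along the bar, within 3.5 degrees of the rack's x, axis within 4 mm of home height. Both bars released and at rest ((((x of bar_a in the frame of rack between -0.035 and 0.035 m and angle between the x axis of bar_a and the x axis of rack, either way round below 0.06 rad and y of bar_a in the frame of rack between -0.02 and 0.095 m and z of bar_a in the frame of rack between 0.037 and 0.046 m and angle between bar_a's own x axis and vertical between 1.5 and 1.64 rad) and (x of bar_b in the frame of tray between -0.11 and 0.11 m and y of bar_b in the frame of tray between -0.105 and 0.105 m and z of bar_b in the frame of tray below 0.022 m and angle between bar_b's own x axis and vertical between 1.48 and 1.66 rad)) or ((x of bar_b in the frame of rack between -0.035 and 0.035 m and angle between the x axis of bar_b and the x axis of rack, either way round below 0.06 rad and y of bar_b in the frame of rack between -0.02 and 0.095 m and z of bar_b in the frame of rack between 0.037 and 0.046 m and angle between bar_b's own x axis and vertical between 1.5 and 1.64 rad) and (x of bar_a in the frame of tray between -0.11 and 0.11 m and y of bar_a in the frame of tray between -0.105 and 0.105 m and z of bar_a in the frame of tray below 0.022 m and angle between bar_a's own x axis and vertical between 1.48 and 1.66 rad))) and x of loose_mass in the frame of tray between -0.13 and 0.13 m and y of loose_mass in the frame of tray between -0.12 and 0.12 m and linear speed of each of bar_a, bar_b below 0.02 m/s and angular speed of each of bar_a, bar_b below 0.2 rad/s); the robot touches nothing.
It fails at once if the slim bar is moved more than 15 mm (distance of slim_bar from where it was at the start of the episode above 0.015 m).
It fails at once if the scraper is moved more than 15 mm (distance of scraper from where it was at the start of the episode above 0.015 m).
It fails at once if the plate is moved more than 15 mm (distance of plate from where it was at the start of the episode above 0.015 m).
It fails at once if the thumb screw is moved more than 15 mm (distance of thumb_screw from where it was at the start of the episode above 0.015 m).
It fails at once if a thick bar is dropped: it moves free of the gripper at more than 0.55 m/s, as after a fall of some 15 mm ((linear speed of bar_a above 0.55 m/s and contact force between bar_a and the fingers below 0.5 N and contact force between bar_a and the arm below 0.5 N) or (linear speed of bar_b above 0.55 m/s and contact force between bar_b and the fingers below 0.5 N and contact force between bar_b and the arm below 0.5 N)).
It also fails if it takes over 69 s, if anything falls off the work surface, if the arm or the gripper's body presses on something with over 40 N, if the wrist force passes 120 N, or if a joint passes its speed limit or range.

ROBOT

A 6-joint arm with a two-finger parallel gripper is mounted at the origin on the work surface. World frame = base frame: x ahead of the robot, y to its left, z up, the work surface at z = 0. Lengths are in m, angles in rad, forces in N, time in s.
With the tool pointing down it reaches from about 0.35 to 0.775 m from the base axis. Payload 5.5 kg.
Tool frame: the origin (TCP) lies midway between the tips of the shut fingers; the grasp point (between the pads) lies behind it (env.grip_point_offset is the z of the grasp point in the tool frame, in m); z points along the fingers, y is the direction in which the jaws open and shut (so a half turn about z gives the same grasp; the last joint's range is limited). The gripper opens to 85 mm and grips with 20 to 120 N. Pads are 22 mm wide; open, the fingers measure 114 mm over their backs; the gripper's body (76 mm by 85 mm) begins 54 mm behind the grasp point. The pads swing forward as they close: fully open they stand 13 mm farther back than shut.
Start: joints at [-1.251, 0.313, 0.046, 1.304, 0, 1.431], TCP at [0.255, -0.515, 0.196] pointing down, gripper open.
Joint ranges: [-2.76, 2.76], [-0.86, 1.69], [-1.03, 1.26], [-2.2, 2.34], [-1.47, 1.5], [-3.14, 3.14]. Speed limits (rad/s): [2.57, 2.57, 3.14, 3.14, 3.14, 3.14].

INTERFACE

Orientations are given as a unit quaternion [w, x, y, z].
In Python, from workcell import env, viewer gives the robot as it stands. The module is installed in compiled form; this text tells all that it offers.
- The arm moves only by the shell command python3 -m inch 'ROWS' [OPENING] [FORCE]. ROWS is JSON, a list of rows, each a list of 2 entries, a list of its own where there are three numbers: the shift along the tool's x, y, z in m, then the turn about the tool's z in degrees. In form: [[[tx, ty, tz], spin], ...]. A call has 1 to 5 rows; each row is the pose to reach, as a shift and turn from the pose measured when the call began, along the tool's axes at that moment; what a row does not reach only later rows make up. A row lasts 1/12 s, in which the tool goes at most 41.7 mm and 7.16 degrees, less where a joint would pass 70% of its speed; a pose out of reach is approached as far as the arm can. A call with a gripper value outside its range is refused whole. OPENING is the closure, from 0 (fully open) to 1 (shut), set as the call begins (- or left out, the last holds). The fingers move at their own pace and stop on an object; FORCE is the grip in N (left out, the last holds). Time passes only in rows, so rows that repeat a pose let the fingers close. It gives the time, the measured TCP pose, the force and the opening at its end, in the units of the state.
- env.get_state(): the state, without advancing time (a new reading comes with each control period).
- viewer.read_camera(name): name is "scene" or "top" or "wrist"; returns a dict with "image" (384x512x3 uint8, red, green, blue), "depth" (384x512 float32, m along the optical axis (not along the pixel's ray), 0 where there is no reading), "vertical_fov" (degrees; the focal length in pixels is half the picture's height over the tangent of half this angle, whatever the lens; pixels are square), "cx", "cy" (the principal point, pixels), "R" (3x3) and "t" (3): a world point X has camera coordinates R X + t; the wrist camera has in their place "T_tool_cam" (4x4, takes a point from camera to tool coordinates, whose origin is the TCP and whose axes are the flange's). Camera axes: x right, y down, z forward; pixel columns grow to the right and rows downward; lengths in m; the calibration is good to about 2 mm. A picture is of the moment at which its call begins: read the wrist's pose just before it.
- env.hand_in(): hands the job in, once; it reports no verdict.
The state is a dict: "clock": time; "joint_pos": joint angles; "qvel": joint speeds; "tau": joint torques, N m; "tcp_pos": TCP position; "orientation": TCP orientation; "wrist_force": force on the tool from outside, world axes, zero at the start; "ft_torque": the same for the moment, N m; "finger_gap": finger opening in m.
Only numpy, scipy, OpenCV 4.12 (cv2) and the standard library are available. Lean on these libraries where they do the work, as an engineer would, in place of code of your own. Each camera call takes 0.05 s, during which the arm holds its last target. There are 200 camera calls.

## Working session

There is one attempt and no reset: what is moved stays moved. The work goes in short steps, Python scripts to look and compute and a shell command to move; the robot and the scene stay as the last step left them, time stands still between calls to the robot, and variables do not carry over. Pictures are saved under pics/ and viewed, on a budget of 16 in all, crops included, one or two more only if the job needs it, and the job is handed in when it is done.

```bash
mkdir -p pics; ls
cat > h.py <<'E'
import numpy as np, cv2, json
from workcell import env, viewer
from scipy.spatial.transform import Rotation as Ro
def cam(name):
    s=env.get_state(); c=viewer.read_camera(name); h,w=c['image'].shape[:2]
    c['f']=h/2/np.tan(np.radians(c['vertical_fov'])/2)
    if 'T_tool_cam' in c:
        q=s['orientation']; T=np.eye(4); T[:3,:3]=Ro.from_quat([q[1],q[2],q[3],q[0]]).as_matrix(); T[:3,3]=s['tcp_pos']
        W=T@c['T_tool_cam']
    else:
        W=np.eye(4); W[:3,:3]=c['R'].T; W[:3,3]=-c['R'].T@c['t']
    c['W']=W; return c
def cloud(c):
    d=c['depth']; v,u=np.mgrid[:d.shape[0],:d.shape[1]]
    P=np.stack([(u-c['cx'])/c['f']*d,(v-c['cy'])/c['f']*d,d],-1)
    return P@c['W'][:3,:3].T+c['W'][:3,3]
def ray(c,u,v,z):
    d=c['W'][:3,:3]@np.array([(u-c['cx'])/c['f'],(v-c['cy'])/c['f'],1]); o=c['W'][:3,3]
    return o+d*(z-o[2])/d[2]
def save(c,n): cv2.imwrite('pics/'+n,cv2.cvtColor(c['image'],cv2.COLOR_RGB2BGR))
E
python3 - <<'E'
from h import *
s=env.get_state(); print(s, env.grip_point_offset)
for n in('top','scene'):
    c=cam(n); save(c,n+'0.png'); np.save(n+'0.npy',c,allow_pickle=True); print(n,c['f'],c['cx'],c['cy'],c['W'][:3,3])
E
```

```text
pics
{'clock': 0.0, 'joint_pos': array([-1.25061117e+00,  3.13990626e-01,  4.49579336e-02,  1.30355795e+00,
       -3.13723296e-06,  1.43115713e+00]), 'qvel': array([-0.00067708,  0.00070529,  0.00163449,  0.00053799, -0.00014746,
        0.00010683]), 'tau': array([ 1.06498235e-03, -4.80625927e+01,  2.98533601e+01,  1.94975431e-02,
       -4.33098796e-05, -1.35607903e-05]), 'tcp_pos': array([ 0.25497014, -0.51474772,  0.19530585]), 'orientation': array([-8.93363260e-04,  9.73686021e-01,  2.27891920e-01, -8.24413786e-05]), 'wrist_force': array([-0.71297822,  0.68707924,  0.14116514]), 'ft_torque': array([-0.00328042,  0.00605567, -0.0527135 ]), 'finger_gap': 0.08563331168014494} -0.0187
top 486.1449991615897 263.42459306828624 195.44986850025214 [ 0.32732922 -0.01831933  1.61959681]
scene 405.123718347889 251.66217502514831 191.23712568295323 [0.94165566 0.54189072 1.1490264 ]
```

View pics/top0.png

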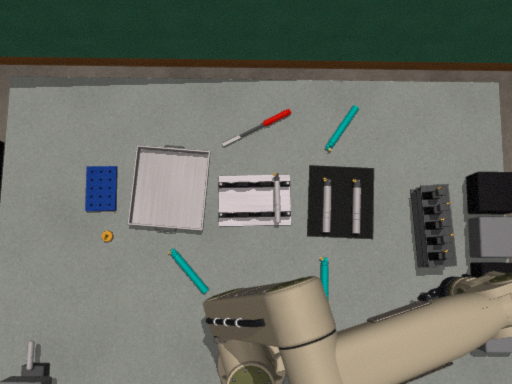

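View pics/scene0.png

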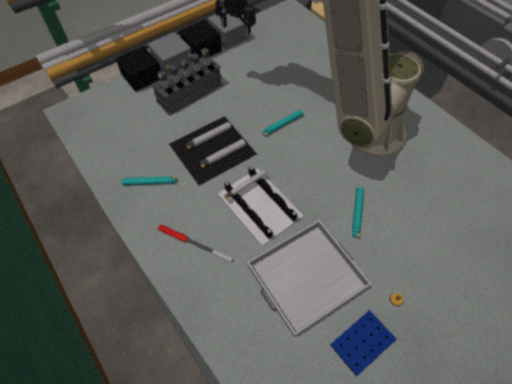

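In the top view, the black mat is at about (341,201), with two grey bars at (327,205) and (357,206), brass inserts up (+x). The slim bar is in the rack at (277,200), and its free notches are to the left. The tray is at (170,188).

What could be taken for a target:
- thick bars at (327,205) and (357,206): these are the ones to pick
- slim bar at (277,200)
- turquoise look-alikes at (342,130), (188,271) and (324,280)

The thick bars on the mat are the choice.

Run:
```python
from h import *
c=np.load('top0.npy',allow_pickle=True).item(); I=c['image'].astype(int); P=cloud(c)
hsv=cv2.cvtColor(c['image'],cv2.COLOR_RGB2HSV)
def rect(m,box,z,name):
    u0,v0,u1,v1=box; M=np.zeros(m.shape,np.uint8); M[v0:v1,u0:u1]=m[v0:v1,u0:u1]
    k,_=cv2.findContours(M,0,1); k=max(k,key=cv2.contourArea)
    r=cv2.boxPoints(cv2.minAreaRect(k)); W=np.array([ray(c,u,v,z)[:2] for u,v in r])
    e=[np.linalg.norm(W[1]-W[0]),np.linalg.norm(W[2]-W[1])]
    i=np.argmax(e); d=W[i+1]-W[i]; d=d if d[0]>0 else -d
    sel=(M>0)
    print(name,W.mean(0).round(4),'size',np.round(e,4),'ang',np.degrees(np.arctan2(d[1],d[0])).round(1),'z',np.median(P[sel][:,2]).round(4))
V=hsv[...,2]
rect(V<60,(300,150,385,250),0.004,'mat')
rect(V>80,(320,172,336,238),0.0165,'barL'); rect(V>80,(349,172,366,238),0.0165,'barR')
rect(V>160,(215,170,295,232),0.006,'rack base'); rect(V<70,(215,170,295,192),0.044,'railN');rect(V<70,(215,207,295,222),0.044,'railF')
rect((P[...,2]>0.025)*1,(120,135,222,242),0.035,'tray')
rect((P[...,2]>0.03)*1,(405,170,465,275),0.09,'stand')
for b in [(355,206),(327,205),(277,200),(170,188),(100,188),(400,200)]: print(b,P[b[1],b[0]].round(4))
cv2.imwrite('pics/crop1.png',cv2.cvtColor(cv2.resize(c['image'][130:260,200:390],None,fx=4,fy=4,interpolation=cv2.INTER_CUBIC),cv2.COLOR_RGB2BGR))
```

```text
mat [ 0.529  -0.2875] size [0.2387 0.2214] ang -2.2 z 0.0033
barL [ 0.5054 -0.2385] size [0.0234 0.1536] ang -0.6 z 0.0259
barR [ 0.5013 -0.3382] size [0.0234 0.1569] ang -1.1 z 0.0258
rack base [0.5294 0.0309] size [0.1802 0.075 ] ang -87.3 z 0.0059
railN [0.577  0.0288] size [0.1772 0.0166] ang -89.5 z 0.0376
railF [0.4783 0.0259] size [0.1793 0.0142] ang -88.1 z 0.0388
tray [0.5682 0.2833] size [0.2708 0.2511] ang -3.2 z 0.0374
stand [ 0.4461 -0.5735] size [0.1076 0.2622] ang 3.2 z 0.0902
(355, 206) [ 0.5112 -0.3312  0.0277]
(327, 205) [ 0.5131 -0.238   0.0327]
(277, 200) [ 0.5274 -0.0733  0.0385]
(170, 188) [ 0.5701  0.2862 -0.003 ]
(100, 188) [0.5655 0.5161 0.0133]
(400, 200) [ 0.5362 -0.4889 -0.001 ]
```

View pics/crop1.png

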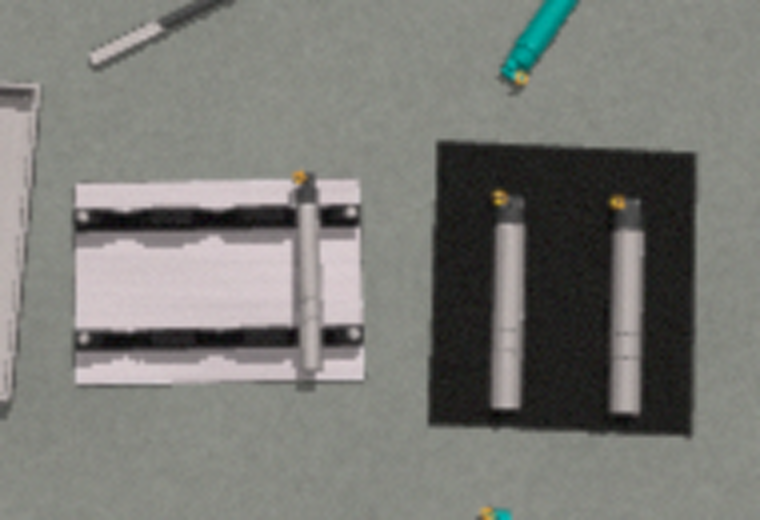

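The two thick bars on the mat (crop columns 508 and 627) are 25 mm wide with dark heads and brass inserts, and they match the description. The left one has its origin near (0.519,-0.239), the right one near (0.515,-0.338). I'll go above the left bar first.

```bash
cat >> h.py <<'E'
def goto(p,yaw=None):
    """print tool-axis shift and spin to reach TCP p (world), tool-x yaw in deg"""
    s=env.get_state(); q=s['orientation']; R=Ro.from_quat([q[1],q[2],q[3],q[0]]).as_matrix()
    y=np.degrees(np.arctan2(R[1,0],R[0,0]))
    print('shift',(R.T@(np.array(p)-s['tcp_pos'])).round(4),'spin',None if yaw is None else round(y-yaw,2))
def st(a=''):
    s=env.get_state(); q=s['orientation']; R=Ro.from_quat([q[1],q[2],q[3],q[0]]).as_matrix()
    print(a,'t',round(s['clock'],2),'p',s['tcp_pos'].round(4),'yaw',np.degrees(np.arctan2(R[1,0],R[0,0])).round(1),'tilt',np.degrees(np.arccos(-R[2,2])).round(2),'F',s['wrist_force'].round(2),'M',s['ft_torque'].round(3),'gap',round(s['finger_gap'],4),'j',s['joint_pos'].round(2))
E
python3 -m inch '[[[0.36,-0.13,0],27.5],[[0.36,-0.13,0],27.5],[[0.36,-0.13,0],27.5],[[0.36,-0.13,0],27.5],[[0.36,-0.13,0],27.5]]' 0
python3 -c "
from h import *
st(); goto([0.505,-0.2385,0.20],-1)"
```

```text
clock: 0.52
tcp_pos: [0.3925, -0.3714, 0.1955]
orientation: [-0.001, 1.0, -0.013, -0.001]
wrist_force: [0.8, -0.7, -0.1]
finger_gap: 0.0856
 t 0.52 p [ 0.3925 -0.3714  0.1955] yaw -1.5 tilt 0.13 F [ 0.78 -0.69 -0.13] M [-0.025 -0.046  0.053] gap 0.0856 j [-0.91  0.25 -0.04  1.28  0.    2.26]
shift [ 0.109  -0.1359 -0.0043] spin -0.51
```

```bash
python3 -m inch '[[[0.109,-0.136,0],-0.5],[[0.109,-0.136,0],-0.5],[[0.109,-0.136,0],-0.5],[[0.109,-0.136,0],-0.5],[[0.109,-0.136,0],-0.5]]' >/dev/null
python3 -m inch '[[[0,0,0],0],[[0,0,0],0]]' > /dev/null
python3 - <<'E'
from h import *
st()
c=cam('wrist'); save(c,'w1.png'); P=cloud(c); print(c['f'],c['T_tool_cam'].round(3))
M=((P[...,2]>0.014)&(P[...,2]<0.045)&(c['depth']>0)).astype(np.uint8)
n,l,s,_=cv2.connectedComponentsWithStats(M)
for i in range(1,n):
    if s[i,4]>400:
        k,_=cv2.findContours((l==i).astype(np.uint8),0,1); r=cv2.boxPoints(cv2.minAreaRect(k[0])); W=np.array([ray(c,u,v,0.0165)[:2] for u,v in r]); Q=P[l==i]
        print(s[i],W.round(4).tolist(),'ztop',np.percentile(Q[:,2],[50,95]).round(4))
E
```

```text
t 1.1 p [ 0.5077 -0.2326  0.1947] yaw -0.6 tilt 0.28 F [-0.48  0.29 -0.57] M [-0.025 -0.002 -0.014] gap 0.0856 j [-0.58  0.28  0.    1.29  0.    2.58]
280.7251507350505 [[ 0.001 -0.962 -0.273  0.069]
 [ 1.     0.001  0.    -0.   ]
 [-0.    -0.273  0.962 -0.177]
 [ 0.     0.     0.     1.   ]]
[   0   70  173  143 6015] [[0.6211, 0.0689], [0.6193, -0.1346], [0.4408, -0.1186], [0.4423, 0.1152]] ztop [0.0417 0.0446]
[ 253   82   23  145 2779] [[0.4197, -0.2272], [0.6053, -0.2311], [0.6048, -0.2566], [0.4192, -0.2566]] ztop [0.0269 0.0293]
[ 324   84   34  145 2921] [[0.418, -0.3245], [0.6028, -0.3301], [0.6002, -0.3568], [0.4146, -0.3552]] ztop [0.0268 0.0292]
[248 274  19  45 676] [[0.3442, -0.2196], [0.3455, -0.2445], [0.269, -0.2481], [0.2675, -0.2219]] ztop [0.0221 0.0251]
```

View pics/w1.png

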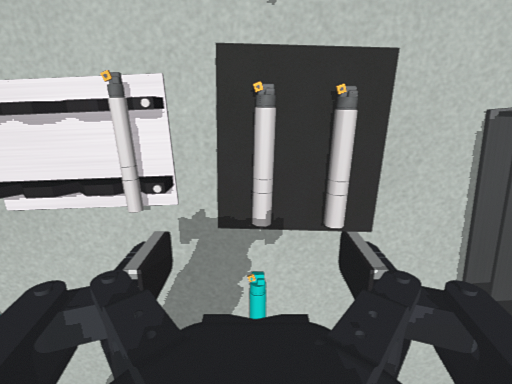

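```bash
python3 -m inch '[[[0.052,0.0085,0.04],0],[[0.052,0.0085,0.08],0],[[0.052,0.0085,0.12],0],[[0.052,0.0085,0.155],0],[[0.052,0.0085,0.175],0]]' >/dev/null
python3 -m inch '[[[0,0,0],0],[[0,0,0],0]]' >/dev/null
python3 -c "
from h import *
st()"
```

```text
t 1.73 p [ 0.5527 -0.2438  0.0134] yaw -1.0 tilt 0.79 F [-0.45  0.29  0.83] M [-0.013 -0.026  0.018] gap 0.0856 j [-0.55  0.49 -0.15  0.94  0.    2.61]
```

```bash
python3 -m inch '[[[0.004,-0.002,0.007],0],[[0.004,-0.002,0.007],0]]' >/dev/null
python3 -m inch '[[[0,0,0],0],[[0,0,0],0],[[0,0,0],0],[[0,0,0],0],[[0,0,0],0]]' 1 20 >/dev/null
python3 -c "
from h import *
st()"
python3 -m inch '[[[0,0,0],0],[[0,0,0],0],[[0,0,0],0]]'
python3 -c "
from h import *
st()"
```

```text
t 2.32 p [ 0.5579 -0.2434  0.0082] yaw -1.1 tilt 0.6 F [ 0.23 -0.1  -0.54] M [-0.022  0.05   0.038] gap 0.0256 j [-0.54  0.5  -0.15  0.93  0.    2.62]
clock: 2.57
tcp_pos: [0.5579, -0.2433, 0.0083]
orientation: [-0.003, 1.0, -0.009, -0.004]
wrist_force: [0.1, -1.0, 0.0]
finger_gap: -0.0002
 t 2.57 p [ 0.5579 -0.2433  0.0083] yaw -1.1 tilt 0.59 F [ 0.15 -0.98  0.05] M [ 0.004 -0.068 -0.001] gap -0.0002 j [-0.54  0.5  -0.15  0.93  0.    2.62]
```

Run:
```python
from h import *
c=cam('wrist'); save(c,'w2.png')
```

```text
(no output)
```

View pics/w2.png

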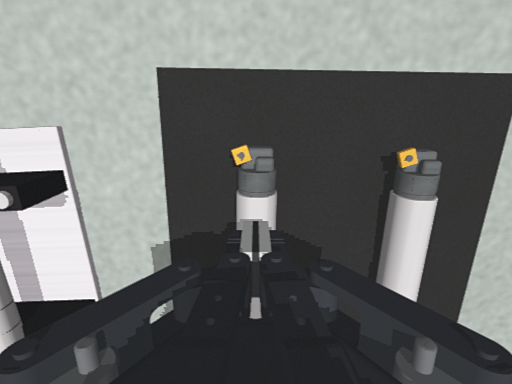

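Run:
```python
from h import *
c=cam('wrist'); P=cloud(c)
for uv in [(257,205),(257,180),(248,205),(268,205),(265,228),(258,222),(250,232),(258,250),(255,300),(255,308),(400,250),(410,210),(300,100),(210,240)]: print(uv,P[uv[1],uv[0]].round(4), c['depth'][uv[1],uv[0]].round(3))
st()
```

```text
(257, 205) [ 0.572  -0.2446  0.0301] 0.164
(257, 180) [ 0.5864 -0.2448  0.0273] 0.163
(248, 205) [ 0.5714 -0.2392  0.0281] 0.167
(268, 205) [ 0.5709 -0.2511  0.0273] 0.167
(265, 228) [ 0.5691 -0.2486  0.0558] 0.14
(258, 222) [ 0.5695 -0.2451  0.049 ] 0.147
(250, 232) [ 0.5699 -0.2412  0.0617] 0.135
(258, 250) [ 0.5696 -0.245   0.0786] 0.119
(255, 300) [ 0.5049 -0.2422  0.0282] 0.185
(255, 308) [ 0.4984 -0.2421  0.0279] 0.187
(400, 250) [ 0.5396 -0.3336  0.0267] 0.176
(410, 210) [ 0.5664 -0.3359  0.0271] 0.168
(300, 100) [ 0.6307 -0.272   0.0033] 0.173
(210, 240) [ 0.5364 -0.2105  0.0037] 0.2
 t 2.67 p [ 0.5579 -0.2433  0.0082] yaw -1.1 tilt 0.6 F [-0.27 -0.14 -0.05] M [ 0.074 -0.025 -0.055] gap -0.0002 j [-0.54  0.5  -0.15  0.93  0.    2.62]
```

```bash
python3 -m inch '[[[0,0,-0.04],0],[[0,0,-0.08],0],[[0,0,-0.1],0],[[0,0,-0.1],0]]' >/dev/null
python3 - <<'E'
from h import *
st(); s=env.get_state(); q=s['orientation']; R=Ro.from_quat([q[1],q[2],q[3],q[0]]).as_matrix()
for n in('wrist','scene'):
    c=cam(n); save(c,n+'3.png'); P=cloud(c); Q=(P-s['tcp_pos'])@R; 
    m=(c['depth']>0)&(abs(Q[...,1])<0.02)&(abs(Q[...,0])<0.02)&(Q[...,2]<0.05)
    z=Q[m][:,2]; print(n,m.sum(), np.sort(z)[::-1][:200:20].round(4)); 
    for k in np.argsort(-z)[:60:12]: print(Q[m][k].round(4), np.argwhere(m)[k])
    cv2.imwrite('pics/x.png',c['image'])
E
python3 -m inch '[[[0,0,0],0]]' 0
```

```text
t 3.0 p [ 0.562  -0.246   0.1142] yaw -1.1 tilt 0.11 F [ 1.45 -0.35  0.94] M [-0.016 -0.046 -0.033] gap 0.0 j [-0.54  0.42  0.    1.15  0.    2.62]
wrist 18202 [-0.0379 -0.0395 -0.0407 -0.0415 -0.042  -0.0427 -0.0434 -0.0438 -0.0442
 -0.0447]
[ 0.0106  0.0002 -0.0379] [221 256]
[ 0.0111 -0.0019 -0.0391] [221 252]
[ 0.0108  0.0044 -0.0398] [222 264]
[ 0.0112  0.0013 -0.0407] [222 258]
[ 0.0114  0.0007 -0.0411] [222 257]
scene 135 [-0.035  -0.0511 -0.07   -0.086  -0.1024 -0.1191 -0.141 ]
[ 0.0086  0.0042 -0.035 ] [134 203]
[ 0.0076 -0.0089 -0.0468] [134 205]
[ 0.0006 -0.0172 -0.0546] [133 208]
[ 0.006  -0.009  -0.0602] [131 205]
[ 0.0131  0.0053 -0.0798] [125 200]
clock: 3.18
tcp_pos: [0.5586, -0.244, 0.108]
orientation: [-0.003, 1.0, -0.009, -0.004]
wrist_force: [0.1, 0.6, -0.0]
finger_gap: 0.0106
```

View pics/scene3.png

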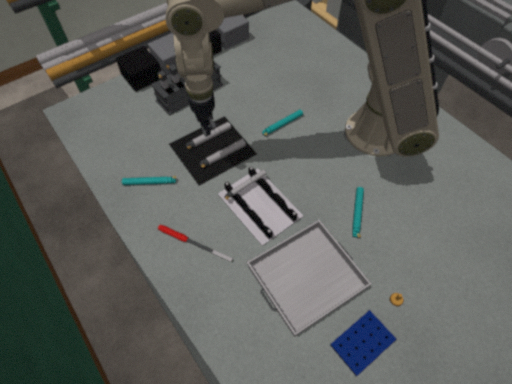

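Both cameras put the real closed fingertips about 36 mm short of the reported TCP, which is why the jaws closed above the bar. I'll go correspondingly deeper, watching the force.

```bash
python3 -m inch '[[[0,0,0.04],0],[[0,0,0.08],0],[[0,0,0.11],0],[[0,0,0.128],0],[[0,0,0.128],0]]' 0 >/dev/null
python3 -m inch '[[[0,0,0],0],[[0,0,0],0]]' >/dev/null
python3 - <<'E'
from h import *
st(); s=env.get_state(); q=s['orientation']; R=Ro.from_quat([q[1],q[2],q[3],q[0]]).as_matrix()
c=cam('wrist'); save(c,'w4.png'); P=cloud(c); Q=(P-s['tcp_pos'])@R
m=(c['depth']>0)&(abs(Q[...,1])>0.035)&(abs(Q[...,1])<0.06)&(abs(Q[...,0])<0.014)&(P[...,2]>0.006)
z=Q[m][:,2]; print(np.sort(z)[::-1][:200:20].round(4), P[m][:,2].min())
E
```

```text
t 3.77 p [ 0.5511 -0.2392 -0.0276] yaw -1.1 tilt 1.45 F [ 0.53 -0.35  0.1 ] M [-0.01   0.034 -0.003] gap 0.0854 j [-0.54  0.54 -0.19  0.87  0.    2.62]
[-0.0464 -0.0481 -0.0488 -0.0494 -0.0497 -0.0501 -0.0504 -0.0508 -0.051
 -0.0514] 0.018996213300890158
```

View pics/w4.png

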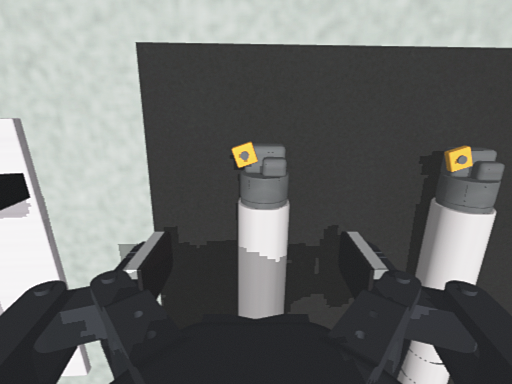

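```bash
python3 -m inch '[[[0.006,0.001,0.004],0],[[0.006,0.001,0.004],0],[[0.006,0.001,0.004],0]]' >/dev/null
python3 -m inch '[[[0,0,0],0],[[0,0,0],0],[[0,0,0],0],[[0,0,0],0],[[0,0,0],0]]' 1 20 >/dev/null
python3 -m inch '[[[0,0,0],0],[[0,0,0],0]]' >/dev/null
python3 -c "
from h import *
st()"
```

```text
t 4.65 p [ 0.5594 -0.242  -0.0293] yaw -1.1 tilt 1.13 F [ 0.03 -0.19  0.86] M [-0.086  0.014  0.076] gap 0.0247 j [-0.54  0.55 -0.18  0.87  0.    2.62]
```

```bash
python3 -m inch '[[[0,0,-0.03],0],[[0,0,-0.06],0],[[0,0,-0.09],0],[[0,0,-0.12],0],[[0,0,-0.12],0]]' >/dev/null
python3 -c "
from h import *
st()"
python3 -m inch '[[[0,0,-0.03],0],[[0,0,-0.05],0],[[0,0,-0.05],0],[[0,0,-0.05],0],[[0,0,-0.05],0]]' >/dev/null
python3 - <<'E'
from h import *
st()
c=cam('wrist'); save(c,'w5.png'); c=cam('scene'); save(c,'s5.png')
a=cv2.imread('pics/w5.png');b=cv2.resize(cv2.imread('pics/s5.png')[80:210,130:300],(502,384));cv2.imwrite('pics/c5.png',cv2.resize(np.hstack([a,b]),(800,303)))
E
```

```text
t 5.07 p [ 0.5652 -0.2449  0.0964] yaw -1.1 tilt 0.58 F [ 5.92  0.09 20.64] M [ 0.343 -1.315 -0.05 ] gap 0.0245 j [-0.54  0.44 -0.01  1.13  0.    2.62]
 t 5.48 p [ 0.5639 -0.2443  0.1429] yaw -1.1 tilt 0.87 F [ 0.31 -0.3  -8.22] M [-0.003 -0.1    0.035] gap 0.0241 j [-0.54  0.42  0.07  1.24  0.    2.62]
```

View pics/c5.png

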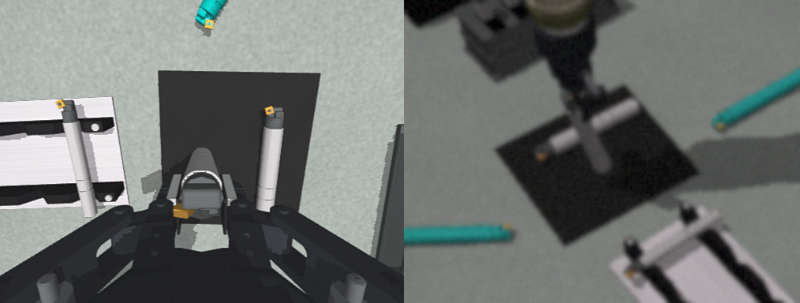

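The picture shows the bar hanging almost vertical in the pads, head up toward the camera at about (203,190) and tail down, with Fz -8.2 N matching its weight. So an off-centre grip makes the bar swing over. Next I lay it back on the mat along an arc, then regrip at the centre to weigh its balance.

```bash
python3 -m inch '[[[-0.025,0,0],0],[[-0.05,0,0],0],[[-0.075,0,0],0],[[-0.09,0,0.01],0],[[-0.09,0,0.02],0]]' >/dev/null
python3 -c "
from h import *
st()"
python3 -m inch '[[[0,0,0.005],0],[[0,0,0.01],0],[[0,0,0.014],0],[[0,0,0.018],0],[[0,0,0.018],0]]' >/dev/null
python3 -c "
from h import *
st()"
python3 - <<'E'
from h import *
c=cam('wrist');P=cloud(c); s=env.get_state()
Q=P-s['tcp_pos']; m=(c['depth']>0)&(abs(Q[...,1])<0.013)&(P[...,2]>s['tcp_pos'][2]+0.06)&(Q[...,0]>-0.03)&(Q[...,0]<0.06)
z=Q[m]; print('top pts rel',z[np.argsort(-z[:,2])][:400:50].round(3)); save(c,'w6.png')
c=cam('scene');P=cloud(c); Q=P-s['tcp_pos']; m=(abs(Q[...,1])<0.02)&(abs(Q[...,0])<0.09)&(P[...,2]>0.008)&(Q[...,2]<0.03)
print(Q[m][::5].round(3))
E
```

```text
t 6.0 p [ 0.4692 -0.2411  0.1223] yaw -1.2 tilt 1.2 F [-1.68  0.8  -8.26] M [0.052 0.406 0.022] gap 0.0244 j [-0.63  0.27 -0.19  1.13  0.    2.53]
 t 6.42 p [ 0.4692 -0.2406  0.1033] yaw -1.1 tilt 1.27 F [ 0.49  0.57 -7.69] M [ 0.013 -0.062 -0.008] gap 0.0245 j [-0.63  0.29 -0.22  1.08  0.    2.53]
top pts rel [[ 0.023  0.011  0.137]
 [ 0.022  0.01   0.136]
 [ 0.022 -0.011  0.136]
 [ 0.022 -0.01   0.136]
 [ 0.022 -0.011  0.135]
 [ 0.022  0.008  0.135]
 [ 0.023  0.005  0.135]
 [ 0.022 -0.013  0.135]]
[[ 0.019 -0.001  0.026]
 [ 0.003  0.011  0.022]
 [ 0.014  0.009  0.023]
 [ 0.016 -0.007  0.004]
 [ 0.01   0.014  0.02 ]
 [ 0.017  0.006  0.012]
 [ 0.003  0.015  0.01 ]
 [ 0.011  0.015  0.011]
 [ 0.017  0.011  0.007]
 [ 0.02   0.004 -0.003]
 [ 0.008  0.016 -0.001]
 [ 0.016  0.01  -0.006]
 [-0.003  0.011 -0.018]
 [ 0.011  0.014 -0.01 ]
 [ 0.02   0.008 -0.014]
 [ 0.005  0.015 -0.019]
 [ 0.017  0.01  -0.02 ]
 [-0.002  0.011 -0.033]
 [ 0.011  0.012 -0.028]
 [ 0.02   0.006 -0.033]
 [ 0.006  0.016 -0.033]
 [ 0.02   0.012 -0.032]
 [ 0.001  0.014 -0.043]
 [ 0.009  0.014 -0.044]
 [ 0.019  0.01  -0.045]
 [ 0.003  0.016 -0.051]
 [ 0.014  0.013 -0.052]
 [-0.054  0.02  -0.095]
 [ 0.01   0.014 -0.059]
 [ 0.017  0.005 -0.069]
 [ 0.003  0.015 -0.068]
 [ 0.014  0.013 -0.068]
 [ 0.021  0.01  -0.072]
 [ 0.004  0.015 -0.08 ]
 [ 0.015  0.013 -0.079]
 [ 0.02   0.001 -0.093]
 [ 0.009  0.017 -0.085]
 [ 0.019  0.011 -0.09 ]
 [ 0.047  0.001 -0.096]
 [ 0.081  0.009 -0.095]]
```

```bash
python3 -m inch '[[[-0.02,0,0],0],[[-0.04,0,0],0],[[-0.05,0,0],0],[[-0.05,0,0.003],0],[[-0.05,0,0.003],0]]' >/dev/null
python3 -m inch '[[[0,0,0.002],0],[[0,0,0.004],0],[[0,0,0.004],0],[[0,0,0.004],0]]' >/dev/null
python3 -c "
from h import *
st()"
python3 -m inch '[[[0,0,0.003],0],[[0,0,0.005],0],[[0,0,0.005],0]]' >/dev/null
python3 -c "
from h import *
st()"
```

```text
t 7.27 p [ 0.4226 -0.2417  0.1013] yaw -1.1 tilt 0.73 F [-0.84  1.36  9.  ] M [ 0.407  0.344 -0.017] gap 0.0243 j [-0.68  0.21 -0.33  1.04  0.    2.48]
 t 7.52 p [ 0.4272 -0.2445  0.101 ] yaw -1.1 tilt 0.12 F [-1.43  1.11 16.49] M [0.55  0.259 0.057] gap 0.024 j [-0.68  0.21 -0.33  1.03  0.    2.48]
```

```bash
python3 -m inch '[[[0.023,0,0],0],[[0.046,0,0.004],0],[[0.068,0,0.012],0],[[0.088,0,0.023],0],[[0.088,0,0.023],0]]' >/dev/null
python3 - <<'E'
from h import *
st(); s=env.get_state()
c=cam('scene'); save(c,'s7.png'); P=cloud(c); Q=P-s['tcp_pos']; m=(abs(Q[...,1])<0.018)&(Q[...,0]>-0.16)&(Q[...,0]<0.1)&(P[...,2]>0.01)&(Q[...,2]<0.06)
q=Q[m]; 
for z in np.arange(-0.1,0.06,0.02):
    k=q[abs(q[:,2]-z)<0.01]; 
    if len(k): print(z.round(2),len(k),np.percentile(k[:,0],[5,50,95]).round(3))
a=cv2.imread('pics/s7.png')[80:210,130:300];cv2.imwrite('pics/c7.png',cv2.resize(a,None,fx=3,fy=3))
E
```

```text
t 7.93 p [ 0.5266 -0.249   0.0819] yaw -1.0 tilt 1.01 F [ 8.92  1.84 13.73] M [ 0.465 -1.783 -0.065] gap 0.0244 j [-0.58  0.37 -0.16  1.02  0.01  2.58]
-0.08 2 [-0.068 -0.045 -0.022]
-0.06 16 [-0.076 -0.069 -0.05 ]
-0.04 25 [-0.064 -0.051 -0.036]
-0.02 27 [-0.049 -0.039 -0.023]
0.0 28 [-0.039 -0.025 -0.008]
0.02 28 [-0.027 -0.016  0.002]
0.04 7 [0.01  0.013 0.022]
```

```bash
python3 -m inch '[[[0.018,0,0.014],0],[[0.036,0,0.030],0],[[0.049,0,0.049],0],[[0.058,0,0.069],0],[[0.058,0,0.069],0]]' >/dev/null
python3 - <<'E'
from h import *
st()
E
python3 -m inch '[[[0.004,0,0.015],0],[[0.006,0,0.027],0],[[0.006,0,0.027],0]]' >/dev/null
python3 - <<'E'
from h import *
st(); c=cam('scene'); save(c,'s8.png'); 
a=cv2.imread('pics/s8.png')[80:210,130:300]
c=cam('wrist'); save(c,'w8.png'); b=cv2.imread('pics/w8.png'); cv2.imwrite('pics/c8.png',np.hstack([cv2.resize(a,(392,300)),cv2.resize(b,(400,300))]))
E
```

```text
t 8.4 p [ 0.5887 -0.2503  0.0123] yaw -0.8 tilt 1.18 F [ 2.95 -0.91 -2.47] M [-0.166 -0.358  0.153] gap 0.0238 j [-0.53  0.53 -0.1   0.93  0.01  2.63]
 t 8.65 p [ 0.5964 -0.2502 -0.0167] yaw -0.8 tilt 1.18 F [ 1.73 -0.19 -3.82] M [-0.118 -0.326  0.047] gap 0.0243 j [-0.52  0.56 -0.11  0.88  0.01  2.63]
```

View pics/c8.png

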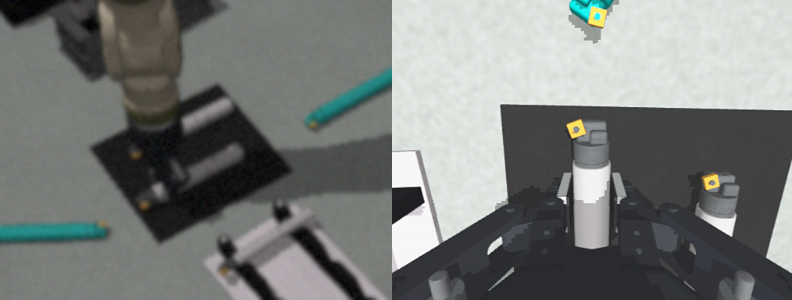

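```bash
python3 -m inch '[[[0.002,0,0.007],0],[[0.002,0,0.012],0],[[0.002,0,0.013],0],[[0.002,0,0.013],0]]' >/dev/null
python3 -m inch '[[[0,0,0],0],[[0,0,0],0],[[0,0,0],0]]' 0.5 >/dev/null
python3 - <<'E'
from h import *
st(); c=cam('wrist'); P=cloud(c); I=c['image']
V=cv2.cvtColor(I,cv2.COLOR_RGB2HSV)[...,2]
for v in range(150,330,12): 
    print(v, V[v,256:300:8], P[v,272].round(4))
E
```

```text
t 9.33 p [ 0.6001 -0.2518 -0.0223] yaw -0.8 tilt 1.55 F [-0.16  0.2  -0.57] M [-0.003  0.023  0.012] gap 0.0428 j [-0.52  0.57 -0.11  0.86  0.01  2.63]
150 [68 67 70 66 68 67] [ 0.646  -0.2612  0.0033]
162 [148 149 114  68  68  67] [ 0.6418 -0.2602  0.0184]
174 [147 147 131  67  67  67] [ 0.6367 -0.2599  0.0228]
186 [128 126 109  67  66  69] [ 0.6306 -0.2599  0.0227]
198 [142 131 108  66  67  67] [ 0.6245 -0.2599  0.023 ]
210 [140 126  98  65  66  70] [ 0.6185 -0.2599  0.0237]
222 [244 243 227  65  49  44] [ 0.6129 -0.2598  0.0257]
234 [244 243 226  61  49  40] [ 0.6066 -0.2598  0.0261]
246 [244 243 225  46  47  40] [ 0.5994 -0.2598  0.0248]
258 [244 245 157  49  49  40] [ 0.593  -0.2598  0.0256]
270 [191 182 157  47  48  50] [ 0.5864 -0.2598  0.026 ]
282 [192 182 157  48  51  49] [ 0.5784 -0.2599  0.0245]
294 [191 180 156  49  49  50] [ 0.5714 -0.2599  0.0251]
306 [191 180 154  47  48  67] [ 0.5636 -0.2599  0.0246]
318 [159  48  48  48  47  49] [ 0.6078 -0.2558  0.0875]
```

```bash
cat >> h.py <<'E'
def weigh(n=12):
    A=[]
    for i in range(n):
        viewer.read_camera('top'); s=env.get_state(); A.append(np.r_[s['wrist_force'],s['ft_torque']])
    A=np.array(A); print('F,M mean',A.mean(0).round(3),'se',(A.std(0)/n**.5).round(3)); st()
E
python3 -m inch '[[[-0.02,0,0],0],[[-0.044,0,0.003],0],[[-0.046,0,0.007],0],[[-0.046,0,0.007],0],[[-0.046,0,0.007],0]]' >/dev/null
python3 -c "
from h import *
st()"
python3 -m inch '[[[0,0,0],0],[[0,0,0],0],[[0,0,0],0],[[0,0,0],0]]' 1 120 >/dev/null
python3 -c "
from h import *
st()"
python3 -m inch '[[[0,0,-0.015],0],[[0,0,-0.03],0],[[0,0,-0.05],0],[[0,0,-0.05],0],[[0,0,-0.05],0]]' >/dev/null
python3 -c "
from h import *
st();weigh()"
```

```text
t 9.8 p [ 0.5542 -0.2511 -0.0312] yaw -0.9 tilt 1.49 F [ 0.67  0.15 -0.18] M [ 0.052  0.025 -0.001] gap 0.0428 j [-0.56  0.51 -0.24  0.79  0.01  2.59]
 t 10.13 p [ 0.5557 -0.251  -0.0305] yaw -0.8 tilt 1.61 F [0.44 2.95 5.35] M [ 0.549  0.021 -0.082] gap 0.0223 j [-0.56  0.51 -0.24  0.79  0.01  2.6 ]
 t 10.55 p [ 0.5549 -0.251   0.019 ] yaw -0.8 tilt 1.65 F [ 0.34  1.44 -8.35] M [ 0.089  0.304 -0.049] gap 0.0221 j [-0.56  0.46 -0.19  0.89  0.01  2.59]
F,M mean [ 0.066 -0.218 -8.285 -0.027 -0.127  0.019] se [0.273 0.357 0.119 0.038 0.16  0.01 ]
 t 11.15 p [ 0.5543 -0.2507  0.0194] yaw -0.8 tilt 1.6 F [ 0.6  -2.52 -8.07] M [-0.214 -0.844  0.046] gap 0.0224 j [-0.56  0.46 -0.19  0.9   0.01  2.59]
```

```bash
python3 -c "
from h import *
for i in range(10):
    viewer.read_camera('top'); s=env.get_state(); print(s['wrist_force'].round(2),s['ft_torque'].round(3),s['qvel'].round(3))
st()
c=cam('wrist');save(c,'w9.png')"
```

```text
[-0.5  -1.69 -8.19] [-0.062 -0.77  -0.002] [-0.001 -0.004 -0.002 -0.003  0.067  0.002]
[-0.9  -1.1  -7.82] [ 0.019 -0.238 -0.048] [-0.     0.     0.003  0.031  0.014  0.007]
[-1.52 -0.31 -8.5 ] [0.168 0.275 0.033] [ 0.003  0.004  0.005  0.055 -0.044  0.006]
[-2.06  0.56 -8.36] [0.223 0.682 0.022] [ 0.005  0.007  0.01   0.055 -0.087  0.004]
[-0.84  1.7  -8.49] [0.209 0.954 0.037] [ 0.003  0.004  0.008  0.034 -0.092  0.001]
[-0.49  1.72 -8.48] [0.131 0.745 0.019] [ 0.004  0.001  0.001  0.001 -0.063 -0.001]
[ 1.17  1.14 -7.78] [-0.019  0.342  0.013] [ 0.001 -0.002 -0.004 -0.033 -0.009 -0.005]
[ 1.82 -0.43 -7.63] [-0.119 -0.265 -0.038] [-0.002 -0.004 -0.007 -0.055  0.05  -0.005]
[-0.66 -1.24 -6.4 ] [-0.173 -0.736 -0.062] [-0.003 -0.003 -0.009 -0.055  0.088 -0.004]
[ 0.12 -1.32 -8.53] [-0.213 -0.856 -0.022] [-0.004 -0.004 -0.007 -0.036  0.09  -0.002]
 t 11.65 p [ 0.5543 -0.2507  0.0196] yaw -0.8 tilt 1.61 F [ 0.12 -1.32 -8.53] M [-0.213 -0.856 -0.022] gap 0.0221 j [-0.56  0.46 -0.19  0.9   0.01  2.59]
```

View pics/w9.png

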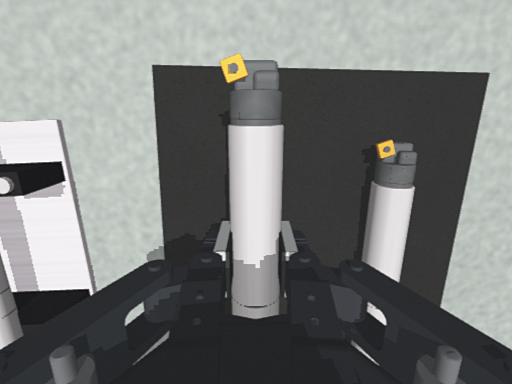

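```bash
cat >> h.py <<'E'
from scipy.optimize import curve_fit
def weigh2(n=16):
    A=[]
    for i in range(n):
        viewer.read_camera('top'); s=env.get_state(); A.append(np.r_[s['clock'],s['wrist_force'],s['ft_torque']])
    A=np.array(A); t=A[:,0]-A[0,0]; best=None
    for w in np.arange(8,18,.25):   # linear fit const+sin+cos, frequency shared by Mx,My
        X=np.c_[np.ones(n),np.sin(w*t),np.cos(w*t),t*np.sin(w*t),t*np.cos(w*t)]; c,_,_,_=np.linalg.lstsq(X,A[:,4:6],rcond=None); r=((A[:,4:6]-X@c)**2).sum()
        if best is None or r<best[0]: best=(r,w,c[0],(r/(2*n-11))**.5)
    r,w,m,sg=best; Fz=A[:,3].mean()
    print('Fz',Fz.round(2),'w',w,'M0',m.round(4),'resid',sg.round(4),'lever_x mm',(1e3*m[1]/-Fz).round(2),'raw My',A[:,5].round(2)); st()
E
python3 -m inch '[[[0,0,0],0],[[0,0,0],0],[[0,0,0],0],[[0,0,0],0],[[0,0,0],0]]' - 45 >/dev/null
python3 -c "
from h import *
weigh2()"
```

```text
Fz -8.22 w 12.75 M0 [0.0396 0.0213] resid 0.0248 lever_x mm 2.59 raw My [-0.85 -0.47  0.1   0.62  0.92  0.88  0.46 -0.12 -0.63 -0.92 -0.79 -0.33
  0.21  0.73  0.92  0.81]
 t 12.92 p [ 0.5543 -0.2507  0.0196] yaw -0.8 tilt 1.61 F [-0.32  2.07 -8.66] M [0.152 0.813 0.037] gap 0.022 j [-0.56  0.46 -0.19  0.9   0.01  2.59]
```

```bash
python3 -m inch '[[[0,0,0.02],0],[[0,0,0.035],0],[[0,0,0.045],0],[[0,0,0.048],0],[[0,0,0.048],0]]' >/dev/null
python3 -c "
from h import *
st()"
python3 -m inch '[[[0,0,0.001],0],[[0,0,0.001],0],[[0,0,0.001],0]]' 0.5 20 >/dev/null
python3 -m inch '[[[-0.02,0,0],0],[[-0.042,0,0],0],[[-0.042,0,0],0],[[-0.042,0,0],0],[[-0.042,0,0],0]]' >/dev/null
python3 -c "
from h import *
st()"
python3 -m inch '[[[0,0,0],0],[[0,0,0],0],[[0,0,0],0],[[0,0,0],0],[[0,0,0],0]]' 1 20 >/dev/null
python3 -m inch '[[[0,0,-0.03],0],[[0,0,-0.06],0],[[0,0,-0.09],0],[[0,0,-0.12],0],[[0,0,-0.12],0]]' >/dev/null
python3 -m inch '[[[0.02,0,-0.02],0],[[0.05,0,-0.04],0],[[0.08,0,-0.05],0],[[0.11,0,-0.05],0],[[0.11,0,-0.05],0]]' >/dev/null
python3 -c "
from h import *
st()"
```

```text
t 13.33 p [ 0.555  -0.2506 -0.0292] yaw -0.8 tilt 1.52 F [ 1.01  0.42 -8.4 ] M [ 0.031  0.323 -0.001] gap 0.0221 j [-0.56  0.51 -0.24  0.8   0.01  2.6 ]
 t 14.0 p [ 0.5167 -0.2523 -0.0278] yaw -0.8 tilt 1.96 F [ 0.04 -0.25  0.39] M [ 0.02   0.038 -0.024] gap 0.0427 j [-0.6   0.45 -0.34  0.75  0.01  2.56]
 t 15.25 p [ 0.6303 -0.2534  0.1495] yaw -0.6 tilt 2.63 F [ 3.3  -0.49 -8.92] M [-0.098 -0.737  0.011] gap 0.0243 j [-0.5   0.49  0.2   1.23  0.01  2.65]
```

```bash
python3 -m inch '[[[0,0,0.02],0],[[0,0,0.035],0],[[0,0,0.04],0],[[0,0,0.04],0],[[0,0,0.04],0]]' >/dev/null
python3 - <<'E'
from h import *
def prof():
    s=env.get_state(); c=cam('scene'); P=cloud(c); Q=P-s['tcp_pos']; m=(abs(Q[...,1])<0.018)&(Q[...,0]>-0.16)&(Q[...,0]<0.16)&(P[...,2]>0.01)&(Q[...,2]<0.06)
    q=Q[m]
    for z in np.arange(-0.1,0.06,0.02):
        k=q[abs(q[:,2]-z)<0.01]
        if len(k): print(z.round(2),len(k),np.percentile(k[:,0],[5,50,95]).round(3))
st(); prof()
E
sed -n '/^def prof/,/^st/p' /dev/null
python3 -m inch '[[[0,0,0.006],0],[[0,0,0.01],0],[[0,0,0.01],0]]' >/dev/null
python3 -c "
from h import *
st()"
```

```text
t 15.67 p [ 0.631  -0.2535  0.1077] yaw -0.6 tilt 2.44 F [ 0.17  0.25 -8.2 ] M [-0.014  0.123 -0.016] gap 0.0244 j [-0.5   0.51  0.13  1.15  0.01  2.65]
-0.1 37 [0.009 0.087 0.132]
-0.08 100 [0.013 0.099 0.124]
-0.06 27 [0.003 0.017 0.023]
-0.04 36 [-0.001  0.013  0.02 ]
-0.02 35 [-0.008  0.009  0.015]
0.0 34 [-0.01   0.003  0.011]
0.02 28 [-0.017 -0.001  0.006]
0.04 13 [-0.02   0.002  0.009]
 t 15.97 p [ 0.6319 -0.2541  0.0986] yaw -0.6 tilt 2.56 F [-1.15  0.28 -8.51] M [0.087 0.147 0.041] gap 0.0245 j [-0.5   0.52  0.11  1.12  0.01  2.65]
```

```bash
python3 -m inch '[[[-0.02,0,0.004],0],[[-0.04,0,0.008],0],[[-0.04,0,0.012],0],[[-0.04,0,0.014],0],[[-0.04,0,0.014],0]]' >/dev/null
python3 -c "
from h import *
st()"
python3 -m inch '[[[0,0,0.006],0],[[0,0,0.01],0],[[0,0,0.01],0]]' >/dev/null
python3 -c "
from h import *
st()"
```

```text
t 16.38 p [ 0.5942 -0.2559  0.0894] yaw -0.6 tilt 3.04 F [-6.29  2.72 17.12] M [0.475 1.421 0.007] gap 0.0241 j [-0.54  0.45 -0.02  1.05  0.01  2.62]
 t 16.63 p [ 0.5985 -0.2586  0.0878] yaw -0.6 tilt 3.77 F [-6.35  2.45 23.57] M [0.576 1.115 0.033] gap 0.0246 j [-0.54  0.45 -0.02  1.03  0.01  2.62]
```

```bash
python3 -m inch '[[[-0.021,0,0.003],0],[[-0.042,0,0.012],0],[[-0.06,0,0.024],0],[[-0.06,0,0.024],0]]' >/dev/null
python3 - <<'E'
from h import *
st(); s=env.get_state(); q=s['orientation']; print(Ro.from_quat([q[1],q[2],q[3],q[0]]).as_matrix().round(3)[:,2])
c=cam('scene'); P=cloud(c); Q=P-s['tcp_pos']; m=(abs(Q[...,1])<0.018)&(Q[...,0]>-0.16)&(Q[...,0]<0.16)&(P[...,2]>0.01)&(Q[...,2]<0.06)
q=Q[m]
for z in np.arange(-0.1,0.06,0.02):
        k=q[abs(q[:,2]-z)<0.01]
        if len(k): print(z.round(2),len(k),np.percentile(k[:,0],[5,50,95]).round(3))
E
```

```text
t 16.97 p [ 0.5343 -0.2584  0.061 ] yaw -0.8 tilt 3.49 F [-11.24   0.46   7.57] M [-0.033  2.228 -0.098] gap 0.0238 j [-0.59  0.37 -0.22  0.92  0.01  2.57]
[ 0.054 -0.027 -0.998]
-0.06 2 [-0.076 -0.01   0.056]
-0.04 31 [0.047 0.063 0.07 ]
-0.02 49 [0.034 0.051 0.064]
0.0 56 [0.015 0.033 0.044]
0.02 55 [0.001 0.015 0.027]
0.04 25 [-0.004  0.003  0.009]
```

```bash
python3 -m inch '[[[-0.018,0,0.012],0],[[-0.034,0,0.028],0],[[-0.046,0,0.047],0],[[-0.053,0,0.063],0],[[-0.053,0,0.063],0]]' >/dev/null
python3 - <<'E'
from h import *
st(); s=env.get_state()
c=cam('scene'); P=cloud(c); Q=P-s['tcp_pos']; m=(abs(Q[...,1])<0.018)&(Q[...,0]>-0.16)&(Q[...,0]<0.16)&(P[...,2]>0.01)&(Q[...,2]<0.12)
q=Q[m]
for x in np.arange(-0.06,0.16,0.02):
        k=q[abs(q[:,0]-x)<0.01]
        if len(k): print(x.round(2),len(k),np.percentile(k[:,2]+s['tcp_pos'][2],[5,50,95]).round(3))
E
```

```text
t 17.43 p [ 0.4837 -0.2589 -0.006 ] yaw -0.8 tilt 3.37 F [-1.75  0.61 -5.37] M [-0.099  0.488 -0.105] gap 0.0235 j [-0.64  0.36 -0.42  0.73  0.01  2.51]
-0.06 28 [0.028 0.04  0.046]
-0.04 9 [0.023 0.026 0.034]
-0.02 4 [0.022 0.027 0.033]
0.0 66 [0.033 0.053 0.103]
0.02 49 [0.021 0.032 0.105]
0.04 43 [0.018 0.03  0.034]
0.06 43 [0.017 0.027 0.032]
0.08 42 [0.014 0.024 0.03 ]
0.1 32 [0.011 0.018 0.024]
0.12 1 [0.011 0.011 0.011]
```

```bash
python3 -m inch '[[[-0.001,0,0.01],0],[[-0.001,0,0.018],0],[[-0.001,0,0.021],0],[[-0.001,0,0.021],0]]' >/dev/null
python3 -c "
from h import *
st()"
python3 -m inch '[[[0,0,0],0],[[0,0,0],0],[[0,0,0],0]]' 0.5 >/dev/null
python3 -m inch '[[[0.02,0,0],0],[[0.037,0,0.002],0],[[0.037,0,0.002],0],[[0.037,0,0.002],0],[[0.037,0,0.002],0]]' >/dev/null
python3 - <<'E'
from h import *
st(); c=cam('wrist'); P=cloud(c); V=cv2.cvtColor(c['image'],cv2.COLOR_RGB2HSV)[...,2]
u=256; v=np.arange(40,300); col=V[v,u].astype(int)
j=[k for k in range(45,290) if V[k+2,u].astype(int)-V[k-2,u]>60]; print('jump rows',j,[P[k+3,u].round(4) for k in j[:3]])
r=j[len(j)//2]+10; row=V[r]>150; us=np.flatnonzero(row[200:320])+200; print(r,us.min(),us.max(),P[r,us.min()+2].round(4),P[r,us.max()-2].round(4))
E
```

```text
t 17.82 p [ 0.4888 -0.2619 -0.0191] yaw -0.8 tilt 3.94 F [-11.72   7.39  36.51] M [ 1.42   1.859 -0.083] gap 0.0235 j [-0.64  0.38 -0.43  0.69  0.01  2.51]
 t 18.48 p [ 0.5275 -0.2633 -0.0176] yaw -0.7 tilt 4.13 F [-0.49  0.1  -0.55] M [0.023 0.127 0.012] gap 0.0425 j [-0.6   0.43 -0.34  0.72  0.01  2.55]
jump rows [104, 105, 106, 107, 161, 162, 163, 164] [array([ 0.5945, -0.2633,  0.0176]), array([ 0.594 , -0.2633,  0.018 ]), array([ 0.5935, -0.2633,  0.0175])]
171 232 278 [ 0.5631 -0.2516  0.023 ] [ 0.5629 -0.2727  0.0239]
```

```bash
python3 -m inch '[[[-0.015,0,0.004],0],[[-0.019,0,0.008],0],[[-0.019,0,0.008],0],[[-0.019,0,0.008],0]]' >/dev/null
python3 -c "
from h import *
st()"
python3 -m inch '[[[0,0,0],0],[[0,0,0],0],[[0,0,0],0],[[0,0,0],0]]' 1 60 >/dev/null
python3 -c "
from h import *
st()"
python3 -m inch '[[[-0.001,0,-0.015],0],[[-0.002,0,-0.035],0],[[-0.003,0,-0.055],0],[[-0.004,0,-0.075],0],[[-0.004,0,-0.075],0]]' >/dev/null
python3 -m inch '[[[0,0,0],0],[[0,0,0],0],[[0,0,0],0]]' - 45 >/dev/null
python3 - <<'E'
from h import *
s=env.get_state(); q=s['orientation']; print(Ro.from_quat([q[1],q[2],q[3],q[0]]).as_matrix().round(4)[:,2])
weigh2()
c=cam('wrist'); P=cloud(c); V=cv2.cvtColor(c['image'],cv2.COLOR_RGB2HSV)[...,2]; a=cv2.imread('pics/w9.png'); V0=a.max(2)
for v in (V0,V): print('rows',[k for k in range(45,290) if v[k+2,256].astype(int)-v[k-2,256]>60], v[60:300:12,256])
E
```

```text
t 18.87 p [ 0.508  -0.2631 -0.0271] yaw -0.8 tilt 4.06 F [0.46 1.67 0.16] M [0.027 0.031 0.033] gap 0.0425 j [-0.62  0.42 -0.39  0.69  0.01  2.53]
 t 19.2 p [ 0.5085 -0.2631 -0.0265] yaw -0.8 tilt 4.1 F [-1.21  1.95  5.95] M [ 0.406  0.209 -0.055] gap 0.0234 j [-0.62  0.42 -0.39  0.69  0.01  2.53]
[ 0.0631 -0.033  -0.9975]
Fz -8.22 w 11.25 M0 [0.0989 0.1983] resid 0.0259 lever_x mm 24.13 raw My [0.18 0.18 0.23 0.17 0.16 0.22 0.21 0.21 0.21 0.2  0.19 0.2  0.13 0.19
 0.24 0.21]
 t 20.67 p [ 0.5007 -0.2614  0.0503] yaw -0.8 tilt 4.28 F [ 0.59  0.8  -8.13] M [0.137 0.206 0.003] gap 0.0233 j [-0.63  0.32 -0.32  0.85  0.01  2.53]
rows [124, 125, 126, 127] [113 105 110 126 125 128 233 234 234 233 234 233 234 234 233 233 234 235
 165 165]
rows [60, 61, 62, 120, 121, 122, 123] [ 59 102 102 127 121 122 235 234 233 234 234 234 234 233 233 234 233 234
 165 164]
```

```bash
cat > tz.py <<'E'
from h import *
s=env.get_state(); q=s['orientation']; print('t',round(s['clock'],2),s['tcp_pos'].round(4),'toolz',Ro.from_quat([q[1],q[2],q[3],q[0]]).as_matrix().round(4)[:,2],'M',s['ft_torque'].round(2))
E
python3 -m inch '[[[0,0,-0.04],0],[[0,0,-0.08],0]]' >/dev/null; python3 tz.py
python3 -m inch '[[[0,0,0],0],[[0,0,0],0],[[0,0,0],0]]' >/dev/null; python3 tz.py
python3 -m inch '[[[0.04,0,0],0],[[0.08,0,0],0]]' >/dev/null; python3 tz.py
python3 -m inch '[[[0,0,0],0],[[0,0,0],0],[[0,0,0],0]]' >/dev/null; python3 tz.py
```

```text
t 20.88 [ 0.4927 -0.2566  0.1278] toolz [ 0.0593 -0.0301 -0.9978] M [-0.05  0.02 -0.07]
t 21.13 [ 0.4923 -0.2563  0.1273] toolz [ 0.0589 -0.0298 -0.9978] M [0.07 0.19 0.01]
t 21.3 [ 0.5683 -0.2556  0.1284] toolz [ 0.0512 -0.0257 -0.9984] M [-0.17 -0.09  0.  ]
t 21.55 [ 0.5667 -0.2544  0.1253] toolz [ 0.0461 -0.0228 -0.9987] M [0.12 0.18 0.02]
```

```bash
for k in 1; do
python3 -m inch '[[[-0.04,0,0],0],[[-0.08,0,0],0],[[-0.08,0,0],0],[[-0.08,0,0],0],[[-0.08,0,0],0]]' >/dev/null; python3 tz.py
python3 -m inch '[[[0.0417,0,0],0]]' >/dev/null; python3 tz.py
python3 -m inch '[[[0.0417,0,0],0]]' >/dev/null; python3 tz.py
python3 -m inch '[[[0,0,0],0],[[0,0,0],0],[[0,0,0],0]]' >/dev/null; python3 tz.py
done
```

```text
t 21.97 [ 0.4858 -0.2532  0.1215] toolz [ 0.0463 -0.0228 -0.9987] M [ 0.03 -0.01  0.04]
t 22.05 [ 0.5182 -0.2511  0.121 ] toolz [ 0.0341 -0.018  -0.9993] M [ 0.09  0.34 -0.01]
t 22.13 [ 0.5603 -0.2525  0.1232] toolz [ 0.0356 -0.0188 -0.9992] M [-0.17 -0.32  0.01]
t 22.38 [ 0.5608 -0.2524  0.1228] toolz [ 0.0352 -0.0187 -0.9992] M [0.05 0.21 0.05]
```

```bash
python3 -m inch '[[[-0.04,0,0],0],[[-0.08,0,0],0],[[-0.08,0,0],0],[[-0.08,0,0],0],[[-0.08,0,0],0]]' >/dev/null
python3 -m inch '[[[0.0417,0,0],0]]' >/dev/null; python3 tz.py
python3 -m inch '[[[-0.04,0,0],0],[[-0.04,0,0],0],[[-0.04,0,0],0],[[-0.04,0,0],0]]' >/dev/null
python3 -m inch '[[[0.0417,0,0],0]]' >/dev/null; python3 tz.py
python3 -m inch '[[[0,0,0],0],[[0,0,0],0],[[0,0,0],0],[[0,0,0],0],[[0,0,0],0]]' >/dev/null; python3 tz.py
python3 -c "
from h import *
weigh2()"
```

```text
t 22.88 [ 0.5131 -0.2492  0.1204] toolz [ 0.0251 -0.0151 -0.9996] M [0.14 0.38 0.01]
t 23.3 [ 0.5063 -0.2468  0.1184] toolz [ 0.0141 -0.0107 -0.9998] M [ 0.11  0.3  -0.01]
t 23.72 [ 0.5065 -0.247   0.1192] toolz [ 0.0155 -0.0116 -0.9998] M [ 0.09  0.08 -0.04]
Fz -8.06 w 13.75 M0 [0.0365 0.0794] resid 0.0241 lever_x mm 9.85 raw My [0.08 0.1  0.07 0.07 0.07 0.05 0.09 0.12 0.08 0.09 0.05 0.08 0.07 0.1
 0.03 0.09]
 t 24.52 p [ 0.5063 -0.2467  0.1183] yaw -1.8 tilt 1.01 F [ 0.29 -0.4  -8.31] M [ 0.014  0.092 -0.024] gap 0.0234 j [-0.6   0.31 -0.15  1.09 -0.    2.58]
```

Bar L's balance, corrected for tool tilt, moved about 8 mm between its tail-down and head-down tilts. That is the loose-mass signature (up to 9 mm), so it goes to the tray.

```bash
python3 -m inch '[[[0.003,-0.025,0],-4],[[0.006,-0.065,0],-9],[[0.01,-0.105,0],-14],[[0.014,-0.145,0],-19],[[0.016,-0.185,0],-24]]' - 60 >/dev/null; python3 -c "
from h import *
st(); goto([0.568,0.283,0.11],45)"
python3 tz.py
```

```text
t 24.93 p [ 0.5284 -0.0609  0.1168] yaw 22.4 tilt 1.05 F [ 0.7   0.5  -7.75] M [ 0.051 -0.065 -0.004] gap 0.0235 j [-0.26  0.25 -0.23  1.07 -0.01  2.49]
shift [ 0.1677 -0.3029  0.0037] spin -22.57
t 24.93 [ 0.5284 -0.0609  0.1168] toolz [ 0.0149 -0.0106 -0.9998] M [ 0.05 -0.06 -0.  ]
```

```bash
python3 -m inch '[[[0.019,-0.035,0],-5],[[0.038,-0.07,0],-10],[[0.057,-0.105,0],-15],[[0.077,-0.14,0],-20],[[0.096,-0.175,0],-22.5]]' >/dev/null; python3 -c "
from h import *
st(); goto([0.568,0.283,0.11],45)"
```

```text
t 25.35 p [0.5506 0.1396 0.1152] yaw 45.2 tilt 1.08 F [ 1.89 -0.76 -7.65] M [-0.055 -0.035 -0.015] gap 0.0231 j [ 0.11  0.32 -0.14  1.09 -0.01  2.47]
shift [ 0.114  -0.0889  0.004 ] spin 0.16
```

```bash
python3 -m inch '[[[0.03,-0.023,0],0],[[0.06,-0.047,0],0],[[0.09,-0.07,0.01],0],[[0.114,-0.089,0.03],0],[[0.114,-0.089,0.05],0]]' >/dev/null
python3 -m inch '[[[0,0,0.03],0],[[0,0,0.05],0],[[0,0,0.065],0],[[0,0,0.072],0],[[0,0,0.072],0]]' >/dev/null; python3 -c "
from h import *
st(); goto([0.568,0.283,-0.0265],45)"
```

```text
t 26.18 p [ 0.5702  0.2891 -0.01  ] yaw 45.5 tilt 1.01 F [ 0.15 -0.14 -8.87] M [-0.019  0.086 -0.025] gap 0.0234 j [ 0.35  0.55 -0.11  0.89 -0.01  2.7 ]
shift [-0.006   0.0025  0.0165] spin 0.52
```

```bash
python3 -m inch '[[[0,0,0.006],0],[[0,0,0.011],0],[[0,0,0.015],0],[[0,0,0.016],0],[[0,0,0.016],0]]' >/dev/null; python3 -c "
from h import *
st()"
```

```text
t 26.6 p [ 0.5708  0.289  -0.0256] yaw 45.5 tilt 1.04 F [-1.32  0.1  -8.07] M [-0.032  0.139 -0.016] gap 0.023 j [ 0.35  0.57 -0.13  0.86 -0.01  2.7 ]
```

```bash
python3 -m inch '[[[0,0,0.0015],0],[[0,0,0.003],0],[[0,0,0.003],0]]' >/dev/null; python3 -c "
from h import *
st()"
```

```text
t 26.85 p [ 0.5712  0.289  -0.0272] yaw 45.5 tilt 1.09 F [-5.14 -3.54  3.3 ] M [-0.29   0.564  0.046] gap 0.0235 j [ 0.35  0.57 -0.13  0.86 -0.01  2.7 ]
```

```bash
python3 -m inch '[[[0,0,0],0],[[0,0,0],0],[[0,0,0],0]]' 0.5 >/dev/null
python3 -m inch '[[[0,0,-0.03],0],[[0,0,-0.07],0],[[0,0,-0.11],0],[[-0.02,0.02,-0.14],-5],[[-0.045,0.042,-0.15],-12]]' >/dev/null; python3 tz.py
python3 - <<'E'
from h import *
goto([0.556,-0.342,0.12],179)
c=cam('top'); I=c['image']; P=cloud(c); hsv=cv2.cvtColor(I,cv2.COLOR_RGB2HSV)
save(c,'t10.png')
E
```

```text
t 27.52 [0.5721 0.2311 0.131 ] toolz [ 0.0325 -0.0014 -0.9995] M [-0.01 -0.06  0.04]
shift [-0.4945  0.2901  0.0113] spin -121.02
```

```bash
python3 -m inch '[[[-0.035,0.02,0],-7],[[-0.07,0.041,0],-14],[[-0.105,0.062,0],-21],[[-0.14,0.083,0],-28],[[-0.175,0.104,0],-35]]' >/dev/null; python3 -c "
from h import *
st();goto([0.556,-0.342,0.12],179)"
```

```text
t 27.98 p [0.5684 0.0335 0.1325] yaw 91.1 tilt 1.93 F [ 0.78 -0.59 -0.34] M [ 0.034 -0.005  0.025] gap 0.0426 j [-0.08  0.3  -0.13  1.11 -0.    1.47]
shift [-0.3751 -0.0204  0.0144] spin -87.86
```

```bash
python3 -m inch '[[[-0.04,-0.002,0],-7],[[-0.08,-0.004,0],-14],[[-0.12,-0.006,0],-21],[[-0.16,-0.008,0],-28],[[-0.2,-0.01,0],-35]]' >/dev/null; python3 -c "
from h import *
st();goto([0.556,-0.342,0.12],179)"
```

```text
t 28.4 p [ 0.563  -0.1596  0.1339] yaw 124.3 tilt 2.02 F [ 0.95  0.76 -0.18] M [-0.038 -0.036  0.01 ] gap 0.0428 j [-0.42  0.33 -0.09  1.12  0.01  0.55]
shift [-0.1464 -0.1089  0.0149] spin -54.73
```

```bash
python3 -m inch '[[[-0.033,-0.024,0],-7],[[-0.066,-0.048,0],-14],[[-0.1,-0.073,0],-21],[[-0.13,-0.097,0],-28],[[-0.146,-0.109,0],-35]]' >/dev/null
python3 -m inch '[[[0,0,0],-7],[[0,0,0],-14],[[0,0,0],-20],[[0,0,0],-20],[[0,0,0],-20]]' 0 >/dev/null
python3 - <<'E'
from h import *
st();goto([0.556,-0.342,0.12],179); c=cam('wrist'); save(c,'w11.png'); P=cloud(c)
M=((P[...,2]>0.014)&(P[...,2]<0.045)&(c['depth']>0)).astype(np.uint8)
n,l,s,_=cv2.connectedComponentsWithStats(M)
for i in range(1,n):
    if s[i,4]>400:
        Q=P[l==i]; t=Q[Q[:,2]>0.026]; print(s[i],Q[:,:2].min(0).round(4),Q[:,:2].max(0).round(4),'ridge line',np.polyfit(t[:,0],t[:,1],1).round(4) if len(t)>50 else '')
E
```

```text
t 29.23 p [ 0.5551 -0.3472  0.1349] yaw 179.2 tilt 2.15 F [ 0.45 -0.77  0.47] M [-0.01   0.041  0.001] gap 0.0854 j [-0.69  0.46  0.11  1.19  0.02 -0.67]
shift [-0.0003  0.0053  0.0149] spin 0.17
[ 250   27   29  185 4475] [ 0.4206 -0.3539] [ 0.6017 -0.3248] ridge line [-0.0325 -0.3234]
[482  88  30  17 441] [ 0.4755 -0.1215] [ 0.4898 -0.1116] ridge line [ 0.0575 -0.1475]
[463 183  49  44 989] [ 0.5738 -0.1188] [ 0.6151 -0.0692] ridge line [ 0.6998 -0.511 ]
[305 280  40  45 786] [ 0.6967 -0.2863] [ 0.7575 -0.2395] ridge line
```

View pics/w11.png

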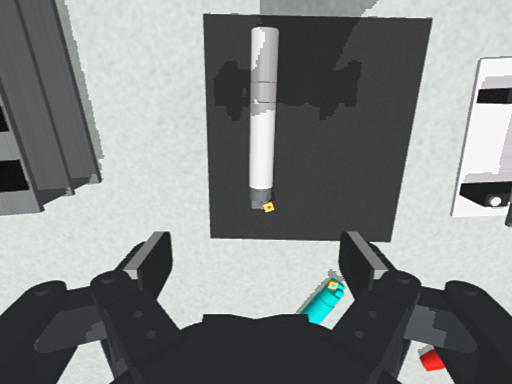

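```bash
python3 -c "
from h import *
goto([0.5555,-0.3425,-0.028],179)"; python3 tz.py
python3 -m inch '[[[0.001,0.005,0.035],0],[[0.003,0.005,0.075],0],[[0.004,0.005,0.115],0],[[0.005,0.005,0.14],0],[[0.005,0.005,0.14],0]]' 0.3 >/dev/null
python3 -c "
from h import *
st();goto([0.5555,-0.3425,-0.029],179)"
```

```text
shift [0.0056 0.006  0.1628] spin 0.19
t 29.28 [ 0.5551 -0.347   0.135 ] toolz [ 0.0362 -0.0096 -0.9993] M [-0.04 -0.04  0.07]
 t 29.7 p [ 0.5511 -0.3395 -0.0118] yaw 179.1 tilt 1.58 F [-0.61  0.33 -0.99] M [ 0.015  0.111 -0.012] gap 0.0597 j [-0.68  0.56 -0.11  0.88  0.02 -0.67]
shift [-0.004  -0.0029  0.0174] spin 0.08
```

```bash
python3 -m inch '[[[-0.004,-0.003,0.01],0],[[-0.004,-0.003,0.016],0],[[-0.004,-0.003,0.017],0],[[-0.004,-0.003,0.017],0]]' >/dev/null
python3 -c "
from h import *
st()"
python3 -m inch '[[[0,0,0],0],[[0,0,0],0],[[0,0,0],0],[[0,0,0],0]]' 1 20 >/dev/null
python3 -c "
from h import *
st()"
python3 -m inch '[[[0,0,-0.03],0],[[0,0,-0.06],0],[[0,0,-0.09],0],[[0,0,-0.12],0],[[0.02,0,-0.15],0]]' >/dev/null
python3 -m inch '[[[0.03,0,-0.01],0],[[0.06,0,-0.01],0],[[0.08,0,-0.01],0],[[0.085,0,-0.01],0],[[0.085,0,-0.01],0]]' >/dev/null
python3 -c "
from h import *
st()
s=env.get_state(); c=cam('scene'); P=cloud(c); Q=P-s['tcp_pos']; m=(abs(Q[...,1])<0.018)&(Q[...,0]>-0.16)&(Q[...,0]<0.16)&(P[...,2]>0.01)&(Q[...,2]<0.06)
q=Q[m]
for z in np.arange(-0.12,0.06,0.02):
        k=q[abs(q[:,2]-z)<0.01]
        if len(k): print(z.round(2),len(k),np.percentile(k[:,0],[5,50,95]).round(3))
"; python3 tz.py
```

```text
t 30.03 p [ 0.5564 -0.3432 -0.0276] yaw 179.1 tilt 1.67 F [ 0.19 -0.08  0.23] M [-0.015  0.049  0.004] gap 0.0598 j [-0.68  0.58 -0.11  0.86  0.02 -0.67]
 t 30.37 p [ 0.5574 -0.3435 -0.0261] yaw 179.1 tilt 1.8 F [-0.18  1.41  5.53] M [ 0.486 -0.006 -0.184] gap 0.0248 j [-0.68  0.58 -0.11  0.86  0.02 -0.67]
 t 31.2 p [ 0.4448 -0.3389  0.1282] yaw 179.0 tilt 1.43 F [-3.11 -0.26 -6.47] M [0.027 0.777 0.02 ] gap 0.0236 j [-0.81  0.29 -0.15  1.11  0.02 -0.79]
-0.12 4 [0.058 0.094 0.102]
-0.08 4 [-0.086 -0.084 -0.078]
-0.06 26 [-0.092 -0.079 -0.063]
-0.04 32 [-0.078 -0.06  -0.044]
-0.02 33 [-0.061 -0.045 -0.028]
0.0 33 [-0.042 -0.028 -0.011]
0.02 33 [-0.026 -0.011  0.006]
0.04 20 [-0.001  0.012  0.022]
t 31.25 [ 0.4464 -0.3396  0.1286] toolz [ 2.690e-02 -7.000e-04 -9.996e-01] M [ 0.03  0.61 -0.04]
```

```bash
python3 -m inch '[[[-0.015,0,0.01],0],[[-0.03,0,0.02],0],[[-0.045,0,0.03],0],[[-0.055,0,0.035],0],[[-0.055,0,0.035],0]]' >/dev/null
python3 -c "
from h import *
st()
s=env.get_state(); c=cam('scene'); P=cloud(c); Q=P-s['tcp_pos']; m=(abs(Q[...,1])<0.018)&(Q[...,0]>-0.16)&(Q[...,0]<0.16)&(P[...,2]>0.01)&(Q[...,2]<0.06)
q=Q[m]
for z in np.arange(-0.12,0.06,0.02):
        k=q[abs(q[:,2]-z)<0.01]
        if len(k): print(z.round(2),len(k),np.percentile(k[:,0],[5,50,95]).round(3))
"
```

```text
t 31.67 p [ 0.5127 -0.3455  0.1016] yaw 179.3 tilt 2.65 F [ 5.93 -0.68 19.57] M [-0.314 -1.289  0.046] gap 0.0234 j [-0.73  0.4  -0.07  1.06  0.02 -0.72]
-0.1 3 [-0.099 -0.09  -0.066]
-0.08 11 [-0.049 -0.031 -0.026]
-0.06 13 [-0.042 -0.025 -0.017]
-0.04 22 [-0.033 -0.02  -0.008]
-0.02 21 [-0.027 -0.017 -0.   ]
0.0 22 [-0.02  -0.006  0.006]
0.02 26 [-0.013  0.001  0.011]
0.04 19 [0.009 0.015 0.022]
```

```bash
python3 -m inch '[[[-0.022,0,0.006],0],[[-0.042,0,0.016],0],[[-0.059,0,0.030],0],[[-0.073,0,0.047],0],[[-0.073,0,0.047],0]]' >/dev/null
python3 tz.py
python3 -c "
from h import *
st()
s=env.get_state(); c=cam('scene'); P=cloud(c); Q=P-s['tcp_pos']; m=(abs(Q[...,1])<0.018)&(Q[...,0]>-0.16)&(Q[...,0]<0.16)&(P[...,2]>0.01)&(Q[...,2]<0.09)
q=Q[m]
for x in np.arange(-0.16,0.1,0.02):
        k=q[abs(q[:,0]-x)<0.01]
        if len(k): print(x.round(2),len(k),np.percentile(k[:,2]+s['tcp_pos'][2],[5,50,95]).round(3))
"
```

```text
t 32.13 [ 0.5948 -0.3478  0.0582] toolz [ 0.0538 -0.0147 -0.9984] M [-0.19 -0.85 -0.03]
 t 32.13 p [ 0.5948 -0.3478  0.0582] yaw 179.5 tilt 3.2 F [ 4.13 -0.99 -1.04] M [-0.189 -0.846 -0.032] gap 0.0233 j [-0.66  0.55  0.06  1.03  0.02 -0.65]
-0.14 1 [0.011 0.011 0.011]
-0.12 4 [0.014 0.026 0.028]
-0.1 21 [0.015 0.031 0.04 ]
-0.08 35 [0.027 0.042 0.053]
-0.06 36 [0.037 0.058 0.067]
-0.04 31 [0.058 0.072 0.082]
-0.02 28 [0.07  0.08  0.089]
-0.0 47 [0.083 0.113 0.143]
0.02 46 [0.092 0.11  0.119]
0.04 24 [0.104 0.115 0.119]
```

```bash
python3 -m inch '[[[-0.010,0,0.018],0],[[-0.016,0,0.035],0],[[-0.019,0,0.052],0],[[-0.020,0,0.066],0],[[-0.020,0,0.066],0]]' >/dev/null
python3 -c "
from h import *
st()"
python3 -m inch '[[[0.0005,0,0.007],0],[[0.001,0,0.012],0],[[0.001,0,0.014],0],[[0.001,0,0.014],0]]' >/dev/null
python3 -c "
from h import *
st()"
```

```text
t 32.6 p [ 0.6184 -0.3478 -0.0085] yaw 179.5 tilt 3.1 F [ 1.59  1.41 -4.9 ] M [ 0.295 -0.281 -0.113] gap 0.0171 j [-0.64  0.64  0.05  0.93  0.02 -0.63]
 t 32.93 p [ 0.6195 -0.3484 -0.0102] yaw 179.5 tilt 3.45 F [-23.37  14.04  57.2 ] M [3.076 4.319 0.01 ] gap 0.0172 j [-0.63  0.64  0.04  0.92  0.02 -0.63]
```

```bash
python3 -m inch '[[[0,0,-0.004],0],[[0,0,-0.004],0],[[0,0,-0.004],0]]' 0.35 >/dev/null
python3 -m inch '[[[0,0,-0.04],0],[[0.04,0,-0.06],0],[[0.08,0,-0.06],0],[[0.08,0,-0.06],0],[[0.08,0,-0.06],0]]' >/dev/null
python3 tz.py
python3 - <<'E'
from h import *
c=cam('wrist'); save(c,'w12.png'); P=cloud(c); st()
M=((P[...,2]>0.012)&(P[...,2]<0.045)&(c['depth']>0)).astype(np.uint8)
n,l,s,_=cv2.connectedComponentsWithStats(M)
for i in range(1,n):
    if s[i,4]>400:
        Q=P[l==i]; t=Q[Q[:,2]>0.026]; print(s[i],Q[:,:2].min(0).round(4),Q[:,:2].max(0).round(4),'ridge line',np.polyfit(t[:,0],t[:,1],1).round(4) if len(t)>50 else '')
E
```

```text
t 33.6 [ 0.5352 -0.3469  0.0508] toolz [ 0.0598 -0.0185 -0.998 ] M [ 0.03  0.04 -0.  ]
 t 33.65 p [ 0.5374 -0.3479  0.0514] yaw 179.5 tilt 3.74 F [0.36 0.17 0.25] M [-0.014  0.021 -0.029] gap 0.0558 j [-0.71  0.46 -0.11  0.95  0.03 -0.7 ]
[ 245  127   42  192 6062] [ 0.4821 -0.3575] [ 0.6582 -0.3242] ridge line [-0.0512 -0.3125]
[  0 219  36  36 546] [ 0.5442 -0.5613] [ 0.5715 -0.5295] ridge line [-0.1496 -0.4499]
```

View pics/w12.png

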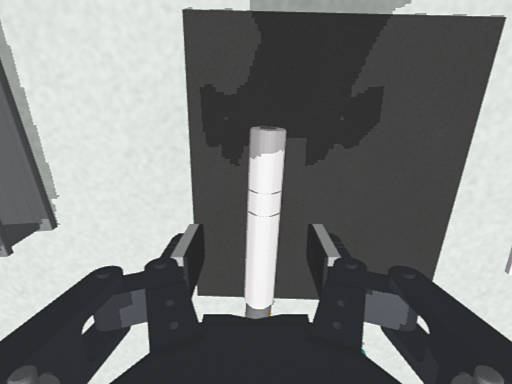

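```bash
python3 -m inch '[[[-0.0417,0,0],0]]' >/dev/null; python3 tz.py
for i in 1; do python3 -m inch '[[[0.04,0,0],0],[[0.04,0,0],0],[[0.04,0,0],0],[[0.04,0,0],0]]' >/dev/null; done
python3 -m inch '[[[-0.0417,0,0],0]]' >/dev/null; python3 tz.py
python3 -m inch '[[[0.04,0,0],0],[[0.04,0,0],0],[[0.04,0,0],0],[[0.04,0,0],0]]' >/dev/null
python3 -m inch '[[[-0.0417,0,0],0]]' >/dev/null; python3 tz.py
python3 -m inch '[[[0.04,0,0],0],[[0.04,0,0],0],[[0.04,0,0],0],[[0.04,0,0],0]]' >/dev/null
python3 -m inch '[[[-0.0417,0,0],0]]' >/dev/null; python3 tz.py
python3 -m inch '[[[0,0,0],0],[[0,0,0],0],[[0,0,0],0]]' >/dev/null; python3 tz.py
python3 -c "
from h import *
goto([0.570,-0.342,-0.0275],177.1)"
```

```text
t 33.73 [ 0.5711 -0.3456  0.0505] toolz [ 0.0513 -0.0138 -0.9986] M [-0.01  0.06  0.03]
t 34.15 [ 0.5652 -0.3429  0.0475] toolz [ 0.0419 -0.0078 -0.9991] M [-0.01  0.02 -0.02]
t 34.57 [ 0.5592 -0.3405  0.047 ] toolz [ 0.0352 -0.004  -0.9994] M [-0.02  0.03  0.07]
t 34.98 [ 0.5534 -0.3383  0.0475] toolz [ 0.0302 -0.0013 -0.9995] M [-0.    0.07  0.02]
t 35.23 [ 0.5545 -0.3386  0.0491] toolz [ 0.0326 -0.0031 -0.9995] M [ 0.02 -0.02 -0.  ]
shift [-0.0131 -0.0028  0.077 ] spin 1.47
```

```bash
python3 -m inch '[[[-0.013,-0.003,0.03],1.5],[[-0.013,-0.003,0.06],1.5],[[-0.013,-0.003,0.075],1.5],[[-0.013,-0.003,0.077],1.5],[[-0.013,-0.003,0.077],1.5]]' >/dev/null
python3 -c "
from h import *
st()"
python3 -m inch '[[[0,0,0],0],[[0,0,0],0],[[0,0,0],0],[[0,0,0],0]]' 1 60 >/dev/null
python3 -c "
from h import *
st()"
python3 -m inch '[[[0,0,-0.015],0],[[0,0,-0.035],0],[[0,0,-0.05],0],[[0,0,-0.06],0],[[0,0,-0.06],0]]' >/dev/null
python3 -m inch '[[[0,0,0],0],[[0,0,0],0],[[0,0,0],0]]' - 45 >/dev/null
python3 tz.py
python3 - <<'E'
from h import *
weigh2(); c=cam('wrist'); save(c,'w13.png'); v=cv2.cvtColor(c['image'],cv2.COLOR_RGB2HSV)[...,2].astype(int)
print([k for k in range(20,250) if abs(v[k+1,262]-v[k-1,262])>25])
E
```

```text
t 35.65 p [ 0.5692 -0.3418 -0.0276] yaw 177.1 tilt 1.83 F [ 0.76 -0.8   0.06] M [-0.024  0.02  -0.008] gap 0.0553 j [-0.67  0.6  -0.08  0.87  0.02 -0.62]
 t 35.98 p [ 0.5704 -0.3429 -0.0251] yaw 177.0 tilt 2.01 F [-0.8   0.33  6.79] M [ 0.136  0.242 -0.21 ] gap 0.0231 j [-0.67  0.6  -0.08  0.87  0.02 -0.62]
t 36.65 [ 0.5681 -0.3426  0.0352] toolz [ 0.0347 -0.0048 -0.9994] M [-0.03  0.1  -0.04]
Fz -7.9 w 8.0 M0 [0.0519 0.0871] resid 0.0281 lever_x mm 11.02 raw My [0.12 0.13 0.11 0.15 0.09 0.12 0.1  0.11 0.09 0.13 0.07 0.09 0.13 0.11
 0.09 0.04]
 t 37.45 p [ 0.5691 -0.3433  0.0368] yaw 177.0 tilt 2.15 F [ 0.64 -0.52 -8.41] M [0.059 0.043 0.008] gap 0.0234 j [-0.67  0.54 -0.01  0.99  0.02 -0.62]
[63, 64, 65, 244, 245]
```

```bash
python3 -m inch '[[[0,0,0.02],0],[[0,0,0.04],0],[[0,0,0.055],0],[[0,0,0.061],0],[[0,0,0.061],0]]' >/dev/null
python3 -c "
from h import *
st()"
python3 -m inch '[[[0,0,0.002],0],[[0,0,0.002],0],[[0,0,0.002],0]]' 0.5 20 >/dev/null
python3 -m inch '[[[0.02,0,0],0],[[0.042,-0.002,0],0],[[0.042,-0.002,0],0],[[0.042,-0.002,0],0],[[0.042,-0.002,0],0]]' >/dev/null
python3 -c "
from h import *
st()"
python3 -m inch '[[[0,0,0.001],0],[[0,0,0.001],0],[[0,0,0.001],0],[[0,0,0.001],0]]' 1 20 >/dev/null
python3 -m inch '[[[0,0,-0.03],0],[[0,0,-0.06],0],[[0,0,-0.09],0],[[0,0,-0.12],0],[[0,0,-0.14],0]]' >/dev/null
python3 -m inch '[[[-0.02,0,0],0],[[-0.04,0,0],0],[[-0.06,0,0],0],[[-0.06,0,0],0],[[-0.06,0,0],0]]' >/dev/null
python3 tz.py
cat > prof.py <<'E'
from h import *
st()
s=env.get_state(); c=cam('scene'); P=cloud(c); Q=P-s['tcp_pos']; m=(abs(Q[...,1])<0.018)&(Q[...,0]>-0.16)&(Q[...,0]<0.15)&(P[...,2]>0.01)&(Q[...,2]<0.06)
q=Q[m]
for z in np.arange(-0.12,0.06,0.02):
        k=q[abs(q[:,2]-z)<0.01]
        if len(k): print(z.round(2),len(k),np.percentile(k[:,0],[5,50,95]).round(3))
E
python3 prof.py
```

```text
t 37.92 p [ 0.5708 -0.3433 -0.0244] yaw 177.0 tilt 2.08 F [ 0.3  -0.62 -8.18] M [ 0.03   0.031 -0.006] gap 0.0235 j [-0.67  0.59 -0.08  0.87  0.02 -0.62]
 t 38.58 p [ 0.5318 -0.3453 -0.0248] yaw 177.0 tilt 2.44 F [ 1.17  0.24 -0.1 ] M [-0.058  0.033 -0.015] gap 0.0429 j [-0.71  0.54 -0.18  0.81  0.02 -0.66]
t 39.75 [ 0.5863 -0.346   0.1152] toolz [ 0.038  -0.0084 -0.9992] M [ 0.07  0.03 -0.02]
 t 39.75 p [ 0.5863 -0.346   0.1152] yaw 177.1 tilt 2.23 F [ 0.01  0.13 -8.8 ] M [ 0.069  0.035 -0.02 ] gap 0.0242 j [-0.66  0.52  0.15  1.17  0.02 -0.61]
-0.1 8 [-0.125 -0.007  0.021]
-0.08 21 [-0.009  0.001  0.01 ]
-0.06 28 [-0.011  0.002  0.009]
-0.04 32 [-0.015  0.001  0.008]
-0.02 33 [-0.018 -0.003  0.006]
0.0 29 [-0.016 -0.004  0.003]
0.02 26 [-0.019 -0.008  0.001]
0.04 17 [-0.021  0.002  0.009]
```

```bash
python3 -m inch '[[[0,0,0.008],0],[[0,0,0.014],0],[[0,0,0.019],0],[[0,0,0.019],0]]' >/dev/null
python3 -c "
from h import *
st()"
python3 -m inch '[[[0,0,0.003],0],[[0,0,0.006],0],[[0,0,0.006],0]]' >/dev/null
python3 -c "
from h import *
st()"
```

```text
t 40.13 p [ 0.5886 -0.3476  0.1009] yaw 177.1 tilt 2.68 F [ 0.62  2.18 12.35] M [0.651 0.059 0.006] gap 0.0243 j [-0.66  0.52  0.13  1.13  0.02 -0.61]
 t 40.38 p [ 0.5917 -0.3487  0.1009] yaw 177.1 tilt 3.25 F [-0.11  2.49 17.53] M [1.36  0.365 0.01 ] gap 0.0244 j [-0.66  0.52  0.12  1.12  0.02 -0.61]
```

```bash
python3 -m inch '[[[0.022,0,0.001],0],[[0.044,0,0.005],0],[[0.064,0,0.013],0],[[0.080,0,0.024],0],[[0.080,0,0.024],0]]' >/dev/null
python3 tz.py; python3 prof.py
```

```text
t 40.8 [ 0.5066 -0.3447  0.0725] toolz [ 0.0469 -0.0169 -0.9988] M [ 0.04  2.28 -0.1 ]
 t 40.8 p [ 0.5066 -0.3447  0.0725] yaw 176.9 tilt 2.86 F [-11.88   1.23  10.53] M [ 0.038  2.279 -0.1  ] gap 0.0241 j [-0.74  0.41 -0.13  0.99  0.02 -0.68]
-0.06 13 [0.004 0.065 0.07 ]
-0.04 37 [0.047 0.06  0.07 ]
-0.02 46 [0.029 0.044 0.056]
0.0 52 [0.014 0.029 0.041]
0.02 46 [-0.002  0.012  0.023]
0.04 21 [-0.018  0.004  0.01 ]
```

```bash
python3 -m inch '[[[0.017,0,0.014],0],[[0.032,0,0.031],0],[[0.044,0,0.051],0],[[0.051,0,0.069],0],[[0.051,0,0.069],0]]' >/dev/null
python3 -c "
from h import *
st()
s=env.get_state()
c=cam('scene'); P=cloud(c); Q=P-s['tcp_pos']; m=(abs(Q[...,1])<0.018)&(Q[...,0]>-0.16)&(Q[...,0]<0.16)&(P[...,2]>0.01)&(Q[...,2]<0.12)
q=Q[m]
for x in np.arange(-0.06,0.16,0.02):
        k=q[abs(q[:,0]-x)<0.01]
        if len(k): print(x.round(2),len(k),np.percentile(k[:,2]+s['tcp_pos'][2],[5,50,95]).round(3))
"
```

```text
t 41.27 p [ 0.4555 -0.341  -0.002 ] yaw 176.8 tilt 2.51 F [-2.65 -0.78 -5.62] M [-0.106  0.455 -0.12 ] gap 0.024 j [-0.8   0.41 -0.34  0.79  0.02 -0.74]
-0.06 13 [0.033 0.045 0.049]
-0.04 14 [0.033 0.039 0.046]
-0.02 8 [0.026 0.036 0.04 ]
0.0 58 [0.034 0.06  0.109]
0.02 50 [0.026 0.037 0.114]
0.04 39 [0.026 0.034 0.04 ]
0.06 37 [0.02  0.031 0.038]
0.08 41 [0.02  0.028 0.038]
0.1 40 [0.012 0.024 0.031]
0.12 13 [0.011 0.017 0.026]
```

```bash
python3 -m inch '[[[0.001,0,0.006],0],[[0.001,0,0.011],0],[[0.001,0,0.014],0],[[0.001,0,0.014],0]]' >/dev/null
python3 -c "
from h import *
st()"
python3 -m inch '[[[0,0,0.002],0],[[0,0,0.002],0],[[0,0,0.002],0]]' 0.5 >/dev/null
python3 -m inch '[[[0,0,-0.02],0],[[0,0,-0.04],0],[[0,0,-0.05],0],[[0,0,-0.05],0]]' >/dev/null
python3 tz.py
python3 - <<'E'
from h import *
c=cam('wrist'); save(c,'w14.png'); P=cloud(c); st()
M=((P[...,2]>0.012)&(P[...,2]<0.045)&(c['depth']>0)).astype(np.uint8)
n,l,s,_=cv2.connectedComponentsWithStats(M)
for i in range(1,n):
    if s[i,4]>400:
        Q=P[l==i]; t=Q[Q[:,2]>0.026]; print(s[i],Q[:,:2].min(0).round(4),Q[:,:2].max(0).round(4),'ridge line',np.polyfit(t[:,0],t[:,1],1).round(4) if len(t)>50 else '')
E
```

```text
t 41.65 p [ 0.4572 -0.3426 -0.0139] yaw 176.8 tilt 2.67 F [-2.24 -0.44 -3.43] M [-0.037  0.395 -0.036] gap 0.0236 j [-0.8   0.42 -0.35  0.76  0.02 -0.74]
t 42.23 [ 0.4585 -0.3445  0.0382] toolz [ 0.0509 -0.0211 -0.9985] M [ 0.02  0.02 -0.  ]
 t 42.28 p [ 0.4578 -0.3437  0.0366] yaw 176.9 tilt 3.04 F [-0.34 -0.25 -0.48] M [ 0.03   0.072 -0.016] gap 0.0427 j [-0.8   0.36 -0.29  0.87  0.02 -0.74]
[409   0  48  17 647] [ 0.3336 -0.2436] [ 0.3437 -0.2182] ridge line 
[ 242  113   39  206 7048] [ 0.3947 -0.3601] [ 0.5677 -0.3244] ridge line [-0.0691 -0.3095]
```

```bash
python3 -m inch '[[[-0.0417,0,0],0]]' >/dev/null
python3 -m inch '[[[0.04,0,0],0],[[0.04,0,0],0],[[0.04,0,0],0],[[0.04,0,0],0]]' >/dev/null
python3 -m inch '[[[-0.0417,0,0],0]]' >/dev/null; 
python3 -m inch '[[[0,0,0],0],[[0,0,0],0],[[0,0,0],0]]' >/dev/null; python3 tz.py
python3 -c "
from h import *
goto([0.4820,-0.343,-0.0265],176)"
```

```text
t 43.03 [ 0.4836 -0.3381  0.0318] toolz [ 0.0299 -0.0054 -0.9995] M [ 0.    0.1  -0.01]
shift [ 0.003  -0.0048  0.0583] spin 0.36
```

```bash
python3 -m inch '[[[0.003,-0.005,0.03],0.5],[[0.003,-0.005,0.05],0.5],[[0.003,-0.005,0.058],0.5],[[0.003,-0.005,0.058],0.5],[[0.003,-0.005,0.058],0.5]]' >/dev/null
python3 -c "
from h import *
st()"
python3 -m inch '[[[0,0,0],0],[[0,0,0],0],[[0,0,0],0],[[0,0,0],0]]' 1 60 >/dev/null
python3 -m inch '[[[0,0,-0.015],0],[[0,0,-0.035],0],[[0,0,-0.05],0],[[0,0,-0.06],0],[[0,0,-0.06],0]]' >/dev/null
python3 -m inch '[[[0,0,0],0],[[0,0,0],0],[[0,0,0],0]]' - 45 >/dev/null
python3 tz.py
python3 - <<'E'
from h import *
weigh2(); c=cam('wrist'); save(c,'w15.png'); v=cv2.cvtColor(c['image'],cv2.COLOR_RGB2HSV)[...,2].astype(int)
print([k for k in range(20,250) if abs(v[k+1,262]-v[k-1,262])>25])
E
```

```text
t 43.45 p [ 0.4817 -0.3431 -0.0259] yaw 175.8 tilt 1.73 F [-0.52  0.03  0.44] M [-0.036  0.029 -0.024] gap 0.043 j [-0.76  0.48 -0.28  0.78  0.02 -0.69]
t 44.45 [ 0.4807 -0.3435  0.0362] toolz [ 0.0317 -0.0073 -0.9995] M [ 0.05  0.1  -0.01]
Fz -8.03 w 17.75 M0 [0.0351 0.1154] resid 0.0289 lever_x mm 14.38 raw My [0.1  0.12 0.09 0.08 0.14 0.13 0.12 0.13 0.09 0.11 0.12 0.16 0.04 0.09
 0.12 0.15]
 t 45.25 p [ 0.4815 -0.3443  0.0377] yaw 175.9 tilt 2.0 F [-0.7  -0.26 -7.71] M [ 0.033  0.147 -0.016] gap 0.0231 j [-0.77  0.41 -0.22  0.91  0.02 -0.69]
[65, 240, 241]
```

Bar R's balance shifted only about 1.8 ± 1.5 mm between its two tilts, so it is sound and goes to the rack.

```bash
python3 -m inch '[[[0,0,-0.03],0],[[0,0.01,-0.065],0],[[0,0.035,-0.085],-1],[[-0.002,0.07,-0.09],-2],[[-0.004,0.11,-0.09],-2.6]]' - 60 >/dev/null
python3 -m inch '[[[-0.001,0.035,0],0],[[-0.002,0.07,0],0],[[-0.003,0.105,0],0],[[-0.004,0.14,0],0],[[-0.005,0.175,0],0]]' >/dev/null
python3 -c "
from h import *
st(); goto([.5275,.075,.13],178.5)
c=np.load('top0.npy',allow_pickle=True).item(); V=cv2.cvtColor(c['image'],cv2.COLOR_RGB2HSV)[...,2].astype(int); S=cv2.cvtColor(c['image'],cv2.COLOR_RGB2HSV)[...,1]
for r in (195,200,204,212,224):
    u=np.flatnonzero(V[r,205:310]>150)+205
    if len(u): print('row',r,u.min(),u.max(),ray(c,u.min()-.5,r,.006).round(4),ray(c,u.max()+.5,r,.006).round(4))
for r in (196,200,204):
    print(r,V[r,266:292])
g=V[176:226,225]; print('col225',g)
"
```

```text
t 46.13 p [ 0.5023 -0.0593  0.1285] yaw 178.3 tilt 2.4 F [ 0.16  0.06 -8.09] M [ 0.104 -0.009 -0.036] gap 0.0231 j [-0.28  0.18 -0.3   1.05 -0.   -0.25]
shift [-0.0212  0.135  -0.0022] spin -0.18
row 195 205 289 [0.5461 0.1684 0.006 ] [ 0.5488 -0.1162  0.006 ]
row 200 219 290 [0.5297 0.1212 0.006 ] [ 0.5319 -0.1196  0.006 ]
row 204 219 290 [0.5163 0.1209 0.006 ] [ 0.5185 -0.1196  0.006 ]
row 212 228 288 [0.4897 0.0904 0.006 ] [ 0.4915 -0.113   0.006 ]
row 224 219 290 [0.4494 0.1195 0.006 ] [ 0.4515 -0.1197  0.006 ]
196 [213 213 209 213 213 214 202 141 113 149 175 184 172 147 177 212 216 213
 214 215 217 215 212 201 140 137]
200 [207 210 211 210 211 211 199 140 120 143 173 182 174 156 178 208 213 213
 212 212 214 211 212 204 163 139]
204 [210 213 210 210 213 212 204 140 111 131 143 165 160 155 183 211 216 212
 214 215 216 215 212 207 169 144]
col225 [203 211 208 208 209 192  92  35  28  23  17  51 122 131 137 156 207 205
 204 206 207 205 205 209 206 208 209 209 208 208 210 208 206 211 212 201
 127  46  33  31  30  66 128 138 153 210 212 214 210 196]
```

```bash
python3 -m inch '[[[-0.006,0.035,0],-0.6],[[-0.012,0.07,0],-1.2],[[-0.018,0.105,0],-1.8],[[-0.021,0.132,0],-2.4],[[-0.021,0.135,0],-2.4]]' >/dev/null
python3 -m inch '[[[0,0,0],0],[[0,0,0],0]]' >/dev/null
python3 tz.py
python3 - <<'E'
from h import *
st(); c=cam('wrist'); save(c,'w16.png'); P=cloud(c); d=c['depth']>0
for x0,n in ((0.4785,'rear'),(0.577,'front')):
    m=d&(abs(P[...,0]-x0)<0.004)&(P[...,2]>0.0)&(P[...,2]<0.06)
    print(n,m.sum())
    for y in np.arange(-0.13,0.14,0.01):
        k=P[m][abs(P[m][:,1]-y)<0.005]
        if len(k)>3: print(round(y,2),len(k),np.median(k[:,2]).round(4),end=' | ')
    print()
m=d&(P[...,2]>0.0405)&(P[...,2]<0.05)&(abs(P[...,1]-0.0375)<0.01); print('rail x between notches',np.percentile(P[m][:,0],[2,50,98]).round(4))
E
```

```text
t 46.72 [0.5276 0.0804 0.128 ] toolz [ 0.0409 -0.0098 -0.9991] M [ 0.02  0.09 -0.  ]
 t 46.72 p [0.5276 0.0804 0.128 ] yaw -178.9 tilt 2.41 F [-0.43 -0.97 -8.11] M [ 0.024  0.095 -0.005] gap 0.0232 j [ 0.01  0.23 -0.24  1.06 -0.01 -0.01]
rear 3489
-0.13 8 0.0006 | -0.12 54 0.0421 | -0.11 137 0.0436 | -0.1 109 0.0431 | -0.09 89 0.0385 | -0.08 84 0.0447 | -0.07 173 0.0407 | -0.06 73 0.0396 | -0.05 97 0.0434 | -0.04 100 0.0435 | -0.03 97 0.0434 | -0.02 126 0.0409 | -0.01 119 0.0315 | -0.0 79 0.0255 | 0.01 69 0.0358 | 0.02 88 0.0434 | 0.03 98 0.0435 | 0.04 99 0.0434 | 0.05 90 0.0433 | 0.1 6 0.047 | 0.11 94 0.0453 | 0.12 19 0.0427 | 0.13 14 0.0003 | 
front 3661
-0.13 9 0.0004 | -0.12 45 0.0268 | -0.11 201 0.0304 | -0.1 153 0.0351 | -0.09 109 0.038 | -0.08 51 0.0442 | -0.07 178 0.0391 | -0.06 156 0.0268 | -0.05 189 0.0322 | -0.04 197 0.0353 | -0.03 194 0.0348 | -0.02 187 0.0364 | -0.01 142 0.0323 | -0.0 87 0.0256 | 0.01 50 0.032 | 0.02 61 0.0425 | 0.03 63 0.0433 | 0.04 69 0.0433 | 0.05 7 0.0431 | 0.12 18 0.0215 | 0.13 7 0.0005 | 
rail x between notches [0.4716 0.483  0.5841]
```

View pics/w16.png

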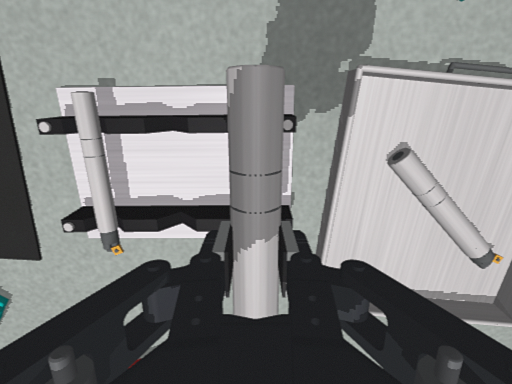

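The picture shows bar L lying flat in the tray at about (445,205) and the held bar above the free notch pair at rack y = +75, with the slim bar undisturbed at (95,170). I'll lower it into the rack.

```bash
python3 -c "
from h import *
goto([.529,.074,.010],-178.9)"
python3 -m inch '[[[0.001,-0.006,0.02],0],[[0.002,-0.006,0.05],0],[[0.003,-0.006,0.08],0],[[0.0035,-0.006,0.095],0],[[0.0035,-0.006,0.095],0]]' >/dev/null
python3 -m inch '[[[0,0,0],0],[[0,0,0],0]]' >/dev/null
python3 -c "
from h import *
st();goto([.529,.074,.004],-178.9)"
```

```text
shift [ 0.0035 -0.0042  0.118 ] spin -0.05
 t 47.35 p [0.5243 0.0698 0.0296] yaw -179.2 tilt 1.98 F [-0.51  0.46 -7.72] M [ 0.054  0.122 -0.009] gap 0.0233 j [-0.01  0.31 -0.39  0.84 -0.01 -0.03]
shift [-0.0039  0.0045  0.0257] spin -0.3
```

```bash
python3 -m inch '[[[-0.002,0.002,0.005],0],[[-0.004,0.0045,0.012],0],[[-0.004,0.0045,0.02],0],[[-0.004,0.0045,0.024],0],[[-0.004,0.0045,0.024],0]]' >/dev/null
python3 -c "
from h import *
st();goto([.529,.074,-.001],-178.9)"
```

```text
t 47.77 p [0.5278 0.0742 0.0044] yaw -179.2 tilt 1.85 F [-0.15 -0.05 -7.89] M [ 0.053  0.177 -0.058] gap 0.023 j [-0.    0.35 -0.41  0.78 -0.01 -0.02]
shift [-0.001  -0.0001  0.0054] spin -0.28
```

```bash
python3 -m inch '[[[0,0,0.002],0],[[0,0,0.004],0],[[0,0,0.005],0],[[0,0,0.005],0]]' >/dev/null
python3 -c "
from h import *
st()"
python3 -m inch '[[[0,0,0.001],0],[[0,0,0.002],0],[[0,0,0.002],0]]' >/dev/null
python3 -c "
from h import *
st()"
```

```text
t 48.1 p [0.5282 0.0738 0.0013] yaw -179.2 tilt 1.93 F [-4.65 -1.45  8.7 ] M [-0.289  1.348  0.259] gap 0.023 j [-0.    0.35 -0.41  0.78 -0.01 -0.02]
 t 48.35 p [0.5287 0.0735 0.0011] yaw -179.1 tilt 2.03 F [-5.15 -1.63 10.96] M [-0.331  1.438  0.442] gap 0.0234 j [-0.    0.35 -0.41  0.77 -0.01 -0.02]
```

```bash
python3 -m inch '[[[0,0,0],0],[[0,0,0],0],[[0,0,0],0],[[0,0,0],0]]' 0.4 >/dev/null
python3 -c "
from h import *
st()"
python3 -m inch '[[[0,0,-0.02],0],[[0,0,-0.05],0],[[0,0,-0.09],0],[[0,0,-0.13],0],[[0,0,-0.13],0]]' >/dev/null
python3 -m inch '[[[0.03,-0.03,0],0],[[0.07,-0.06,0],0],[[0.11,-0.09,0],0],[[0.11,-0.12,0],0],[[0.11,-0.12,0],0]]' >/dev/null
python3 - <<'E'
from h import *
st(); c=cam('top'); save(c,'t17.png'); P=cloud(c); V=c['image']
cv2.imwrite('pics/c17.png',cv2.cvtColor(cv2.resize(V[120:260,120:390],None,fx=2.9,fy=2.9,interpolation=cv2.INTER_CUBIC),cv2.COLOR_RGB2BGR))
for n,(y0,y1,zl,zh) in {'rackbar':(0.05,0.1,0.046,0.065),'tray':(0.19,0.37,0.017,0.032)}.items():
    m=(c['depth']>0)&(P[...,1]>y0)&(P[...,1]<y1)&(P[...,2]>zl)&(P[...,2]<zh)&(P[...,0]>0.45)&(P[...,0]<0.68)
    q=P[m]; print(n,len(q),q[:,0].min().round(3),q[:,0].max().round(3),q.mean(0).round(4),'fit y(x)',np.polyfit(q[:,0],q[:,1],1).round(3),'z(x)',np.polyfit(q[:,0],q[:,2],1).round(3),'z95',np.percentile(q[:,2],95).round(4))
E
```

```text
t 48.68 p [0.5296 0.0736 0.0014] yaw -179.1 tilt 2.11 F [-0.1  -0.47 -0.54] M [0.009 0.028 0.026] gap 0.0507 j [-0.    0.35 -0.41  0.77 -0.01 -0.02]
 t 49.52 p [ 0.4197 -0.0512  0.1357] yaw -179.5 tilt 2.84 F [0.8  0.56 0.55] M [ 0.036 -0.025 -0.024] gap 0.0512 j [-0.31  0.01 -0.48  1.04 -0.   -0.32]
rackbar 362 0.453 0.621 [0.531  0.0759 0.0525] fit y(x) [0.025 0.063] z(x) [0.004 0.051] z95 0.0588
tray 375 0.473 0.641 [0.571  0.2903 0.0252] fit y(x) [ 0.964 -0.26 ] z(x) [-0.013  0.033] z95 0.0312
```

View pics/c17.png

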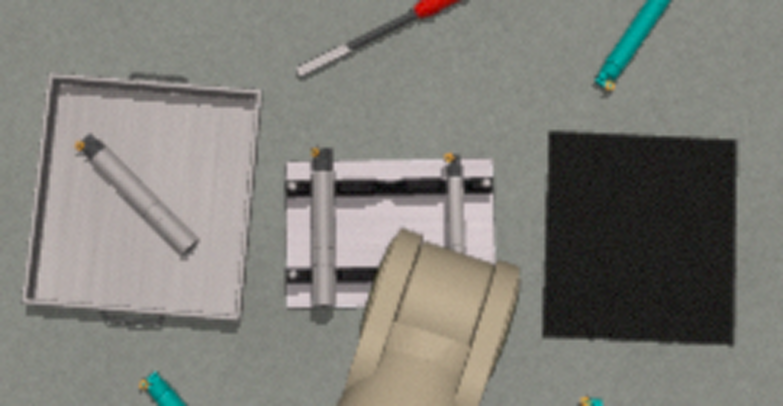

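```bash
python3 -c "
from h import *
print(env.hand_in()); st()"
```

```text
the job is handed in; nothing more can be done
None
the job is handed in; nothing more can be done
```

I handed the job in at about 49.6 s of the 69 s allowed. The left bar is in the steel tray as loose, and the right bar is in the rack as sound. `hand_in` reports no verdict, so I don't know the score.

**How I tested:** The moves can't tilt the tool, so I gripped each bar off-centre at 20 N, let it swing in the pads tail-down and then head-down, and laid it back on the mat. After each swing I lifted it level at mid-length and measured its balance from the wrist moment.

| Bar on the mat | Balance shift between the two tilts | Result | Where it went |
|---|---|---|---|
| Left (y ≈ -0.24) | about 8 mm | loose mass | steel tray |
| Right (y ≈ -0.34) | about 1.8 mm, within measurement error | sound | rack, notch pair at y = +75 mm |

**Last checks:** The final top view and its depth reading were taken with the gripper open and clear.
- **Tray bar:** it lies flat on the tray floor.
- **Rack bar:** it lies in both notches, within about 10 mm of the rack's middle along the bar and parallel to the rack within about 1°. Its height is within about 1.5 mm of home.
- **Everything else:** the parts of the slim bar and scraper in that view looked undisturbed. The arm hid part of the slim bar, and the plate and thumb screw were outside the crop I looked at.

**What disagreed or went wrong:**
- **Fingertips:** they ended about 36 mm short of the reported TCP, so the first grasp closed above the bar and touched nothing.
- **Left bar's first weighing:** the wrist was oscillating, so I took the mean from a sinusoid fit, which makes that reading less certain. All the balance figures are also corrected for a tool tilt of up to 4°.
- **Hard press:** laying the right bar down on the mat once reached 57 N at the wrist. That is under the 120 N wrist limit. I believe the force went through the fingers rather than the gripper's body, which has a 40 N limit, but I couldn't confirm that.

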